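# Close the spares case and check its lid is home

## Robot

A 6-joint arm with a two-finger parallel gripper is mounted at the origin on the work surface. World frame = base frame: x ahead of the robot, y to its left, z up, the work surface at z = 0. Lengths are in m, angles in rad, forces in N, time in s.
With the tool pointing down it reaches from about 0.4 to 0.925 m from the base axis. Payload 12.5 kg.
Tool frame: the origin (TCP) lies midway between the tips of the shut fingers; the grasp point (between the pads) lies 19 mm behind it; z points along the fingers, x is the direction in which the jaws open and shut, and the axes are right-handed (so a half turn about z gives the same grasp; the last joint's range is limited). The gripper opens to 95 mm and grips with 3 to 60 N. Pads are 20 mm wide; open, the fingers measure 119 mm over their backs; the gripper's body (75 mm by 180 mm) begins 59 mm behind the grasp point.
Start: joints at [-1.227, 0.491, 1.559, -0, 1.092, -0.106], TCP at [0.272, -0.563, 0.192] pointing down, gripper open.
Joint ranges: [-3.1, 3.1], [-0.84, 2.19], [0.05, 2.79], [-1.13, 4.28], [0.06, 2.93], [-2.69, 2.69]. Speed limits (rad/s): [2.22, 2.22, 2.79, 3.14, 3.14, 3.14].

## Interface

Orientations are given as a 3x3 rotation matrix whose columns are the frame's x, y, z axes.
In Python, from plant import status, vision, order gives the robot as it stands. The module is installed in compiled form; this text tells all that it offers.
- The arm moves only by the tool move_arm, never from a script. Its argument "moves" is a list that holds one entry, the list of rows, each a list of 5 numbers: the shift along the tool's x, y, z normalised to -1 to 1, where 1 is 15 cm, then the turn about the tool's z normalised to -1 to 1, where 1 is 180 degrees, then the opening, from -1 (shut) to 1 (fully open). In form: [[[x, y, z, roll, jaw], ...]]. A call has 1 to 12 rows; each row is the pose to reach, as a shift and turn from the pose commanded when the call began, along the tool's axes at that moment, turning the shorter way round; what a row does not reach only later rows make up. A row lasts 1/12 s, in which the tool goes at most 41.7 mm and 7.16 degrees, less where a joint would pass 70% of its speed; a pose out of reach is approached as far as the arm can. A call with a number of a shift or a turn outside -1 to 1 is refused whole. A call with a gripper value outside its range is refused whole. The fingers move at their own pace and stop on an object; "grip_force" is the grip in N (left out, the last holds). Time passes only in rows, so rows that repeat a pose let the fingers close. It gives the time, the measured TCP pose, the force and the opening at its end, in the units of the state.
- status.observe(): the state, without advancing time (a new reading comes with each control period).
- vision.read_camera(name): name is "scene" or "top" or "wrist"; returns a dict with "pixels" (400x640x3 uint8, red, green, blue), "fx", "fy", "cx", "cy" (pixels), "R" (3x3) and "t" (3): a world point X has camera coordinates R X + t. Camera axes: x right, y down, z forward; pixel columns grow to the right and rows downward; lengths in m; the calibration is good to about 2 mm. A picture is of the moment at which its call begins. There is no depth.
- order.close_job(): hands the job in, once; it reports no verdict.
The state is a dict: "t": time; "qpos": joint angles; "qd": joint speeds; "tau": joint torques, N m; "tool_pos": TCP position; "orientation": TCP orientation; "contact_force": force on the tool from outside, world axes, zero at the start; "torque": the same for the moment, N m; "opening": finger opening in m.
Only numpy, scipy, OpenCV 4.12 (cv2) and the standard library are available. Lean on these libraries where they do the work, as an engineer would, in place of code of your own. Each camera call takes 0.05 s, during which the arm holds its last target.

## Task

Close the open spares case with the lid that fits it: take the longer of the two lids out of the rack, lay it flat, handle up, in the middle of the rubber mat and let go, then take it by its handle, set it in the case's mouth so that it rests on the two roller catches, and let go. Press it down until it is fully home under both catches and lift the hand well clear of it (5 cm or more), then push down on it firmly once more (about 10 N, while it stays home) to confirm, and let go. Leave the short lid and everything else on the bench where it is.

Things in the scene. Friction and masses are not known exactly. Their poses are not given: they have to be found in the camera images.
- lid: The longer grey plastic lid (0.25-0.5 kg), fits the case either way round: plate 120 (x) by 160 (y) by 8 mm; origin at the centre of the plate's underside, z out of its top. Starts upright on a long edge in the rack: x axis down, z (handle side) along the rack's +x, away from the robot; origin 66 mm, upper edge 126 mm above the bench. Flat on the mat its origin is 33 mm up.
- lid_edge (a point): Middle of the lid's upper long edge as it stands (lid x = -60 mm, mid-thickness); axes as the lid's. Here the 8 mm plate can be pinched. Under the plate hang two feet, 30 mm deep, 106 mm along x, from 33 to 73 mm either side of the middle along y, chamfered 5 mm at 45 degrees round the tip; the 66 mm between them is bare.
- lid_handle (a point): Middle of the grip bar of the black loop handle on top of the long lid, 32 mm above the lid's origin; axes as the lid's. The bar is 60 mm long along y, 16 mm wide along x, 12 mm thick; its top is 30 mm above the plate's upper face, and it stands on two posts of the same width.
- lid_end_a (a point): Point on the underside of the long lid's plate, 60 mm from its centre towards its +y end; axes as the lid's.
- lid_end_b (a point): The same at the -y end.
- short_lid: A lid of the same make but only 110 mm long (y), 120 mm along x, same thickness, feet depth and handle; origin and axes alike. It does not fit; it stands in the rack's other slot and must stay there.
- rack: Sheet-steel rack fixed on the bench, 210 mm (x) by 170 mm (y); origin under its centre. Two upright slots along y, 100 mm apart: the lids' origins stand at its x = -45 and +55 mm; slot walls reach 40 mm above the bench. Which lid is in which slot changes; rack and case may change sides.
- mat: Flat black rubber mat fixed on the bench, 220 mm (x) by 200 mm (y), 3 mm thick; origin under its centre.
- case: Red plastic open case fixed on the bench, 120 (x) by 160 (y) by 80 mm high, walls 5 mm (mouth 110 by 150: 2 mm play each side of the lid's feet); origin under its centre. At each y end a steel bracket carries a spring roller catch: roller 16 mm thick, 40 long, axis 94 mm above the bench, 84.5 mm from the centre, overhanging the rim by 3.5 mm. Catches reach 111 mm out, 109 mm up.
- case_rim (a point): Centre of the case's mouth at rim level, 80 mm up; axes as the case's. Home: the plate's underside on the rim (both lid_end points within 3 mm). Merely laid in, the lid rests on the rollers about 21 mm higher, feet 9 mm into the mouth. Pressed 54 mm from the middle, the first end snaps past its roller at some 8-15 N, the second at 5-10 N (the lid tilts); the force then falls off until home.
- catch_a (a joint): Spring roller catch at the case's +y end, m: 0 = in, over the mouth; up to 0.009 pushed outwards. It springs back above the lid when that end is home (it reads under 0.002).
- catch_b (a joint): The same at the -y end.
- cup: Bystander: red plastic cup, 80 mm wide, 100 mm high.
- can: Bystander: blue can, 64 mm wide, 130 mm high.
- jar: Bystander: amber glass jar, 60 mm wide, 80 mm high, on the robot's side of the bench.
- hammer: Bystander: hammer lying beyond the mat.
- screwdriver: Bystander: screwdriver lying on the robot's side of the mat.
- wrench: Bystander: wrench lying at the far edge.

How it is judged:
By the outcome, as a careful person would: the job done as asked, in the order asked, and still so for the second after the job is handed in, with the robot touching nothing.
It also fails if it takes over 72 s, if anything falls off the work surface, if the arm or the gripper's body presses on something with over 40 N, if the wrist force passes 120 N, or if a joint passes its speed limit or range.

## Working session

There is one attempt and no reset: what is moved stays moved. The work goes in short steps, Python scripts to look and compute and a tool call to move; the robot and the scene stay as the last step left them, time stands still between calls to the robot, and variables do not carry over. Pictures are saved under pics/ and viewed, and the job is handed in when it is done.

Besides the shell and the picture viewer there is one more tool, called after "Call:" in YAML: its name, and indented under it one key for each argument. move_arm: Moves the arm, as the interface text tells. Scaled input: -1 to 1 covers 15 cm each way for a shift and 180 degrees each way for a turn. Its arguments: {"type":"object","properties":{"moves":{"type":"array","items":{"type":"array","items":{"type":"array","items":{"type":"number"}}}},"grip_force":{"type":"number"}},"required":["moves"]}

```bash
ls; mkdir -p pics; python3 - <<'E'
from plant import status, vision
import cv2, numpy as np
s=status.observe()
for k,v in s.items(): print(k,np.round(v,4).tolist())
for n in ["scene","top","wrist"]:
    c=vision.read_camera(n); cv2.imwrite(f"pics/{n}0.png",c["pixels"][:,:,::-1]); print(n,c["fx"],c["fy"],c["cx"],c["cy"],np.round(c["R"],4).tolist(),np.round(c["t"],4).tolist())
E
```

```text
pics
t 0.0
qpos [-1.2266, 0.4915, 1.5595, 0.0, 1.0917, -0.1056]
qd [0.0006, -0.0006, -0.0, 0.0005, -0.0021, 0.0002]
tau [-0.0008, -61.2646, -25.8174, 0.0693, 0.0483, -0.0001]
tool_pos [0.2717, -0.5626, 0.1915]
orientation [[0.4347, -0.9006, -0.0004], [-0.9006, -0.4347, 0.0011], [-0.0011, -0.0001, -1.0]]
contact_force [-0.3923, -0.0193, 0.9808]
torque [0.0137, 0.0375, -0.0232]
opening 0.0951
scene 504.6226063218693 504.6226063218693 324.8197647588574 195.50066605378169 [[0.7078, 0.7063, -0.0124], [0.4775, -0.4913, -0.7284], [-0.5206, 0.5096, -0.685]] [-0.3924, -0.2215, 1.6108]
top 386.2250476191873 386.2250476191873 318.7758408507375 198.10276926403785 [[-0.0053, -0.9998, -0.0199], [-0.9993, 0.0061, -0.0375], [0.0376, 0.0197, -0.9991]] [0.0106, 0.5476, 1.1412]
wrist 318.338423309768 318.338423309768 318.97285186637885 194.8071565755581 [[0.4346, -0.9006, -0.0023], [-0.8604, -0.4159, 0.2945], [-0.2662, -0.126, -0.9556]] [-0.6234, -0.0329, 0.3945]
```

View pics/scene0.png

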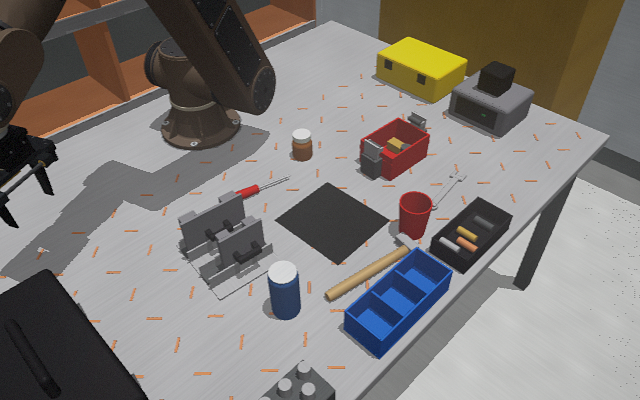

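View pics/top0.png

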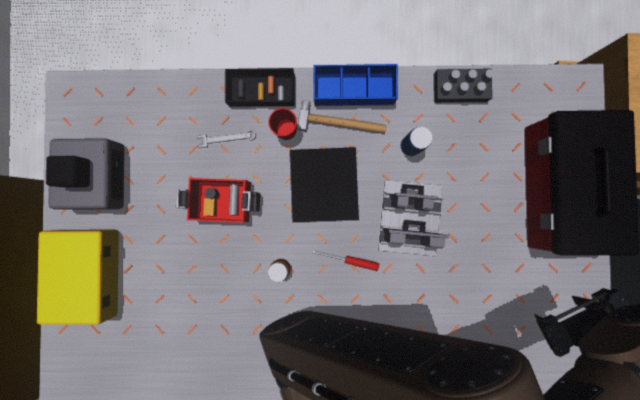

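```bash
cat > h.py <<'E'
import cv2, numpy as np
from plant import status, vision
def cam(n):
    return vision.read_camera(n)
def ray(c,u,v,z):
    R=np.array(c["R"]);t=np.array(c["t"])
    d=R.T@np.array([(u-c["cx"])/c["fx"],(v-c["cy"])/c["fy"],1]); o=-R.T@t
    return o+d*(z-o[2])/d[2]
def proj(c,X):
    p=np.array(c["R"])@np.array(X)+np.array(c["t"]); return np.array([c["fx"]*p[0]/p[2]+c["cx"],c["fy"]*p[1]/p[2]+c["cy"]])
def crop(c,x0,y0,x1,y1,f,name):
    im=c["pixels"][y0:y1,x0:x1,::-1]; cv2.imwrite("pics/"+name,cv2.resize(im,None,fx=f,fy=f,interpolation=cv2.INTER_CUBIC))
E
python3 - <<'E'
from h import *
c=cam("top")
crop(c,370,170,460,260,6,"rack_top.png")
crop(c,170,165,270,235,7,"case_top.png")
crop(cam("scene"),170,180,280,300,5,"rack_scene.png")
m=(c["pixels"].max(2)<60).astype(np.uint8); m[:, :280]=0;m[:,370:]=0;m[:140]=0;m[230:]=0
cn=max(cv2.findContours(m,0,2)[0],key=cv2.contourArea); r=cv2.minAreaRect(cn);print(r)
for p in list(cv2.boxPoints(r))+[r[0]]: print(ray(c,p[0],p[1],.003).round(4))
E
```

```text
((323.7469177246094, 184.4272003173828), (72.02083587646484, 65.6513671875), 87.61405944824219)
[0.6944 0.0954 0.003 ]
[ 0.701  -0.1024  0.003 ]
[ 0.4846 -0.1095  0.003 ]
[0.4774 0.0869 0.003 ]
[ 0.589  -0.0076  0.003 ]
```

View pics/rack_top.png

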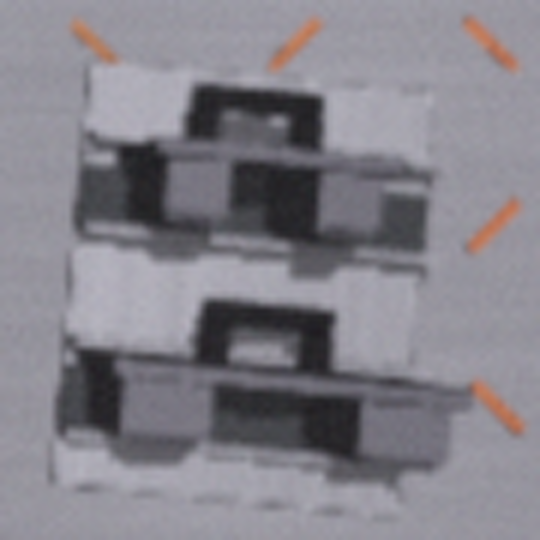

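View pics/case_top.png

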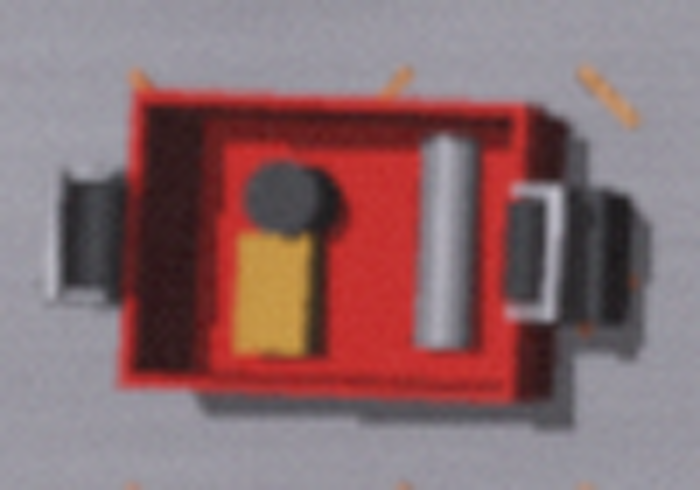

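View pics/rack_scene.png

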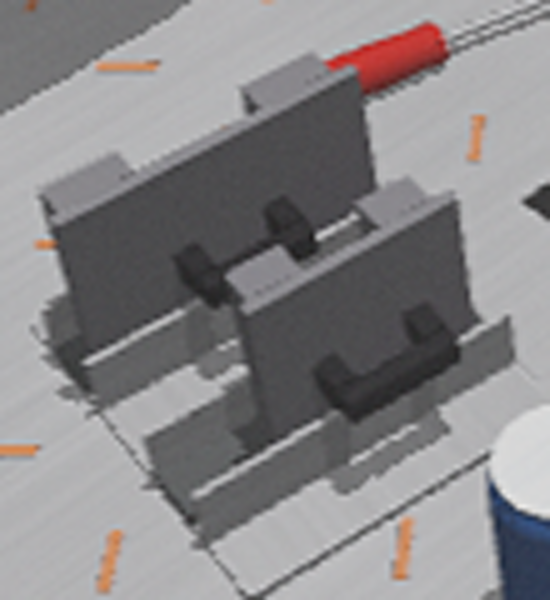

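```bash
python3 - <<'E'
from h import *
c=cam("top"); s=cam("scene")
for u,v in [(118,367),(473,398)]: print("top edge",ray(c,370+u/6,170+v/6,.126).round(4))
for u,v in [(58,226),(357,68)]: print("scene handle-side corner",ray(s,170+u/5,180+v/5,.126).round(4))
# red case
im=c["pixels"].astype(int); m=((im[...,0]>120)&(im[...,1]<80)&(im[...,2]<80)).astype(np.uint8); m[:,:170]=0;m[:,265:]=0;m[:165]=0;m[235:]=0
for u,v in [(132,92),(120,388),(515,403),(530,105)]: print("rim",ray(c,170+u/7,165+v/7,.08).round(4))
crop(s,340,100,450,200,6,"case_scene.png")
crop(c,370,220,460,260,8,"edge_top.png")
E
```

```text
top edge [ 0.454  -0.1832  0.126 ]
top edge [ 0.4397 -0.3396  0.126 ]
scene handle-side corner [ 0.4456 -0.3387  0.126 ]
scene handle-side corner [ 0.4596 -0.1818  0.126 ]
rim [0.6037 0.3729 0.08  ]
rim [0.4844 0.3769 0.08  ]
rim [0.4776 0.2174 0.08  ]
rim [0.5973 0.2116 0.08  ]
```

View pics/case_scene.png

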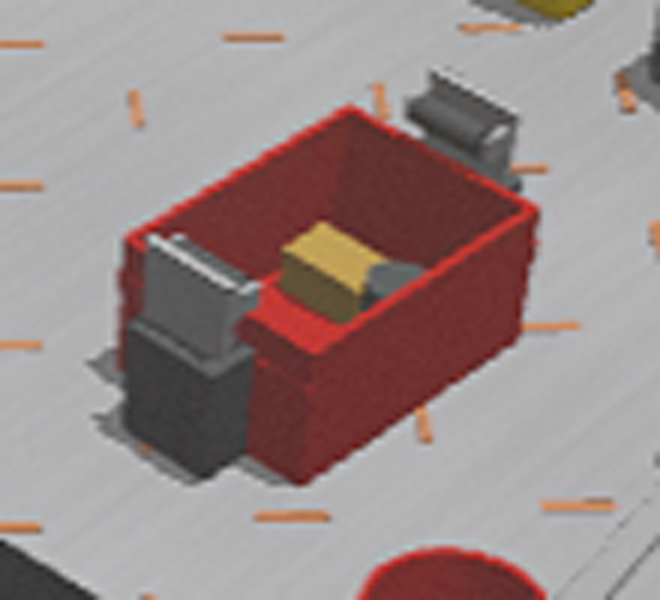

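View pics/edge_top.png

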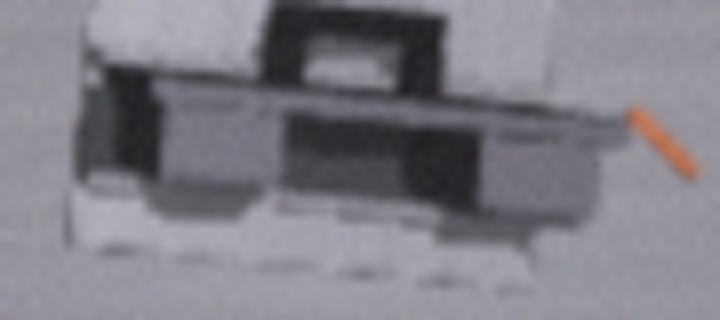

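```bash
cat >> h.py <<'E'
def goto(pos,yaw=None,mod=True):
    s=status.observe(); R=np.array(s["orientation"]);p=np.array(s["tool_pos"])
    d=R.T@(np.array(pos)-p)/.15
    cy=np.degrees(np.arctan2(R[1,0],R[0,0])); a=0
    if yaw is not None:
        a=-(yaw-cy)
        a=(a+180)%360-180
        if mod: a=(a+90)%180-90
    print("t",round(s["t"],2),"pos",p.round(4),"yaw",round(cy,2),"q",np.round(s["qpos"],2),"F",np.round(s["contact_force"],1),"open",round(s["opening"],4))
    print("norm",d.round(4),"turn",round(a/180,4))
E
python3 - <<'E'
from h import *
goto([.447,-.261,.26],-5.2)
E
```

```text
t 0.35 pos [ 0.2717 -0.5628  0.1919] yaw -64.23 q [-1.23  0.49  1.56  0.    1.09 -0.11] F [-0.4  0.2 -0.9] open 0.0954
norm [-1.3038 -1.9269 -0.4535] turn -0.3279
```

Call:
move_arm:
  moves:
    - [[-0.65,-0.96,-0.45,-0.164,1],[-0.65,-0.96,-0.45,-0.164,1],[-0.65,-0.96,-0.45,-0.164,1],[-0.65,-0.96,-0.45,-0.164,1],[-0.65,-0.96,-0.45,-0.164,1],[-0.65,-0.96,-0.45,-0.164,1],[-0.65,-0.96,-0.45,-0.164,1]]

```text
t: 0.93
tool_pos: [0.3596, -0.412, 0.2601]
orientation: [[0.823, -0.568, 0.001], [-0.568, -0.823, -0.001], [0.001, 0.001, -1.0]]
contact_force: [-0.8, -0.4, 1.0]
opening: 0.0947
```

```bash
python3 - <<'E'
from h import *
goto([.447,-.261,.26],-5.2)
E
```

```text
t 0.93 pos [ 0.3596 -0.412   0.2601] yaw -34.64 q [-0.97  0.31  1.66 -0.    1.17 -0.37] F [-0.8 -0.4  1. ] open 0.0947
norm [-0.0926 -1.1596 -0.    ] turn -0.1636
```

Call:
move_arm:
  moves:
    - [[-0.08,-1.0,0,-0.1636,1],[-0.08,-1.0,0,-0.1636,1],[-0.08,-1.0,0,-0.1636,1],[-0.08,-1.0,0,-0.1636,1],[-0.08,-1.0,0,-0.1636,1],[-0.08,-1.0,0,-0.1636,1],[-0.08,-1.0,0,-0.1636,1]]

```text
t: 1.52
tool_pos: [0.4342, -0.2834, 0.259]
orientation: [[0.995, -0.095, -0.001], [-0.095, -0.995, 0.0], [-0.001, -0.0, -1.0]]
contact_force: [0.4, 0.1, 0.8]
opening: 0.0947
```

```bash
python3 - <<'E'
from h import *
c=cam("wrist"); cv2.imwrite("pics/w1.png",c["pixels"][:,:,::-1])
goto([.447,-.261,.26],-5.2)
print(proj(c,[.447,-.261,.126]),proj(c,[.454,-.1832,.126]),proj(c,[.4397,-.3396,.126]))
E
```

```text
t 1.57 pos [ 0.434  -0.2836  0.2591] yaw -5.47 q [-0.71  0.27  1.72 -0.    1.15 -0.61] F [-0.5  0.2 -0.8] open 0.0953
norm [ 0.0716 -0.1584 -0.0062] turn -0.0015
[329.00006811 158.6934792 ] [329.31300274  78.65755436] [328.52057051 229.01718712]
```

View pics/w1.png

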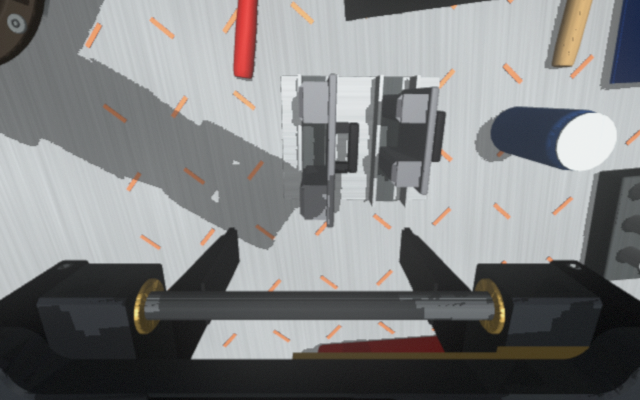

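```bash
python3 - <<'E'
from h import *
c=cam("wrist")
crop(c,280,60,400,240,4,"w1c.png")
for p in [(332.5,74),(331.5,227)]: print(ray(c,*p,.126).round(4))
E
```

```text
[ 0.4573 -0.1795  0.126 ]
[ 0.443  -0.3377  0.126 ]
```

View pics/w1c.png

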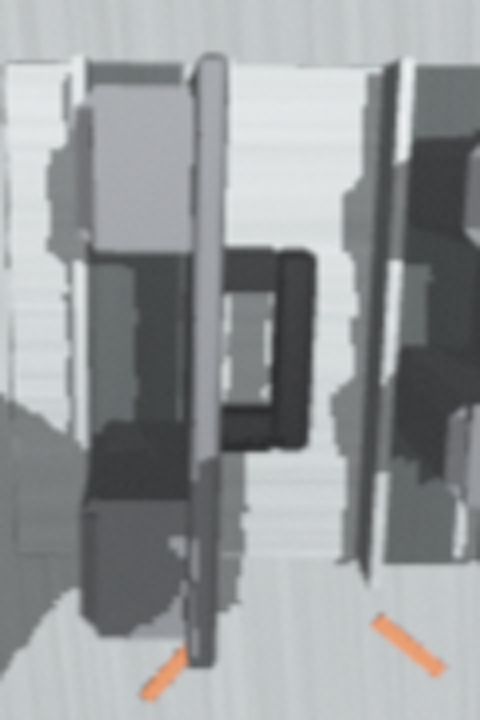

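```bash
python3 - <<'E'
from h import *
goto([.4485,-.260,.109],-5.4)
E
```

```text
t 1.62 pos [ 0.434  -0.2836  0.2591] yaw -5.47 q [-0.71  0.27  1.72 -0.    1.15 -0.61] F [ 1.  -0.1 -0.2] open 0.095
norm [ 0.0819 -0.166   1.0008] turn -0.0004
```

Call:
move_arm:
  moves:
    - [[0.082,-0.166,0,0,-0.15],[0.082,-0.166,0.2,0,-0.15],[0.082,-0.166,0.4,0,-0.15],[0.082,-0.166,0.6,0,-0.15],[0.082,-0.166,0.75,0,-0.15],[0.082,-0.166,0.9,0,-0.15],[0.082,-0.166,1.0,0,-0.15],[0.082,-0.166,1.0,0,-0.15]]
  grip_force: 25

```text
t: 2.28
tool_pos: [0.4475, -0.259, 0.1067]
orientation: [[0.996, -0.095, -0.004], [-0.095, -0.996, 0.003], [-0.004, -0.002, -1.0]]
contact_force: [-1.2, 0.2, 0.1]
opening: 0.047
```

Call:
move_arm:
  moves:
    - [[0,0,0,0,-1],[0,0,0,0,-1],[0,0,0,0,-1],[0,0,0,0,-1],[0,0,0,0,-1],[0,0,0,0,-1],[0,0,0,0,-1],[0,0,0,0,-1]]

```text
t: 2.95
tool_pos: [0.4492, -0.2586, 0.1097]
orientation: [[0.996, -0.092, 0.0], [-0.092, -0.996, -0.0], [0.0, 0.0, -1.0]]
contact_force: [-0.3, 0.0, -0.3]
opening: 0.0007
```

```bash
python3 - <<'E'
from h import *
c=cam("wrist"); cv2.imwrite("pics/w2.png",c["pixels"][:,:,::-1])
crop(cam("scene"),150,150,320,300,4,"s2.png")
goto([.4485,-.260,.109],-5.4)
E
```

```text
t 3.05 pos [ 0.4491 -0.2586  0.1096] yaw -5.26 q [-0.65  0.45  1.91 -0.    0.78 -0.56] F [-0.4  0.  -0.5] open 0.0002
norm [-0.0034  0.0097  0.004 ] turn 0.0008
```

View pics/w2.png

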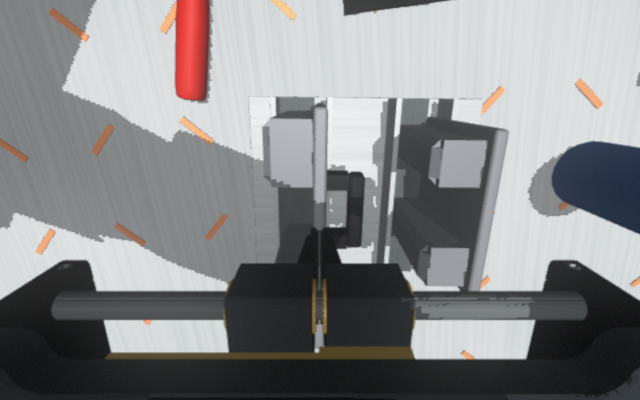

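View pics/s2.png

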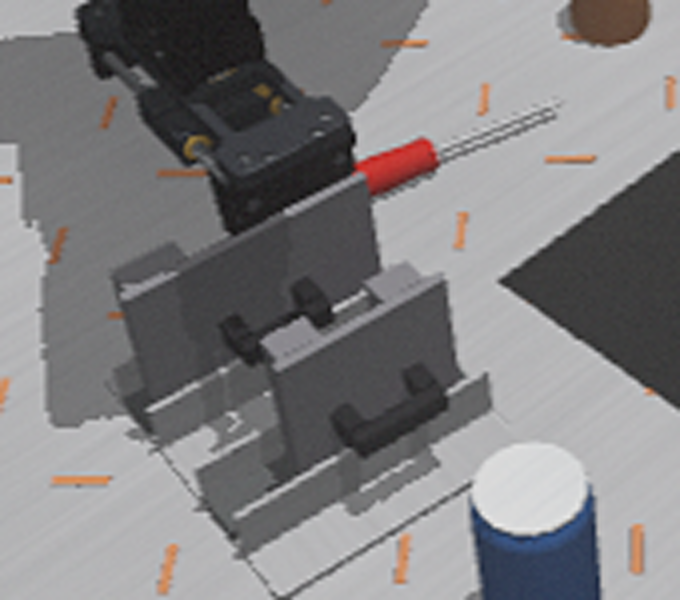

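```bash
python3 - <<'E'
from h import *
c=cam("wrist"); crop(c,220,90,420,360,3,"w2c.png")
s=cam("scene")
o=status.observe(); p=np.array(o["tool_pos"]); print(o["opening"],p)
for q in [p,p+[0,0,.017],p+[0,0,.08],[.4569,-.18,.126],[.442,-.338,.126]]: print((proj(s,q)-[150,150])*4, proj(c,q), (proj(c,q)-[220,90])*3)
E
```

```text
0.0007371432610425301 [ 0.44913263 -0.25861507  0.10954422]
[253.2859012  251.40730346] [318.4286984 231.3313749] [295.28609521 423.99412469]
[248.43423928 230.52935326] [318.38190162 242.59798865] [295.14570486 457.79396595]
[229.57110562 149.35643318] [318.10925705 308.23884783] [294.32777114 654.7165435 ]
[365.26810782 170.73823492] [319.26520709 108.2110254 ] [297.79562127  54.63307621]
[123.8880357  296.84830651] [318.71828485 348.45170806] [296.15485454 775.35512419]
```

View pics/w2c.png

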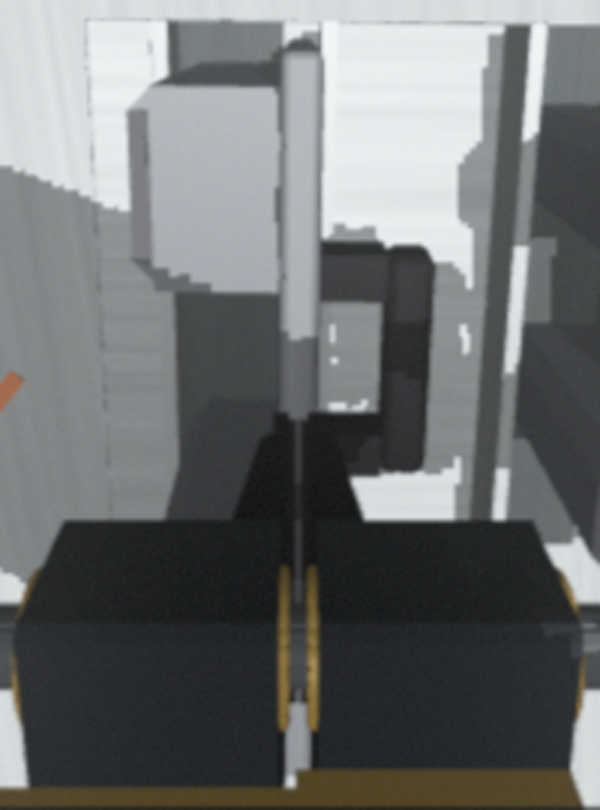

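Call:
move_arm:
  moves:
    - [[0,0,-0.05,0,-1],[0,0,-0.1,0,-1],[0,0,-0.1,0,-1],[0,0,-0.1,0,-1]]

```text
t: 3.48
tool_pos: [0.4494, -0.2588, 0.1253]
orientation: [[0.996, -0.092, 0.001], [-0.092, -0.996, -0.001], [0.001, 0.001, -1.0]]
contact_force: [0.1, 0.4, -0.1]
opening: 0.0004
```

```bash
python3 - <<'E'
from h import *
c=cam("wrist"); crop(c,220,90,420,360,2,"w3c.png")
s=cam("scene"); crop(s,150,150,320,300,4,"s3.png")
goto([.4485,-.260,.109],-5.4)
E
```

```text
t 3.58 pos [ 0.4491 -0.2586  0.1246] yaw -5.26 q [-0.65  0.43  1.89 -0.    0.82 -0.56] F [-0.7  0.9  0.1] open 0.0005
norm [-0.0031  0.0096  0.1043] turn 0.0008
```

View pics/s3.png

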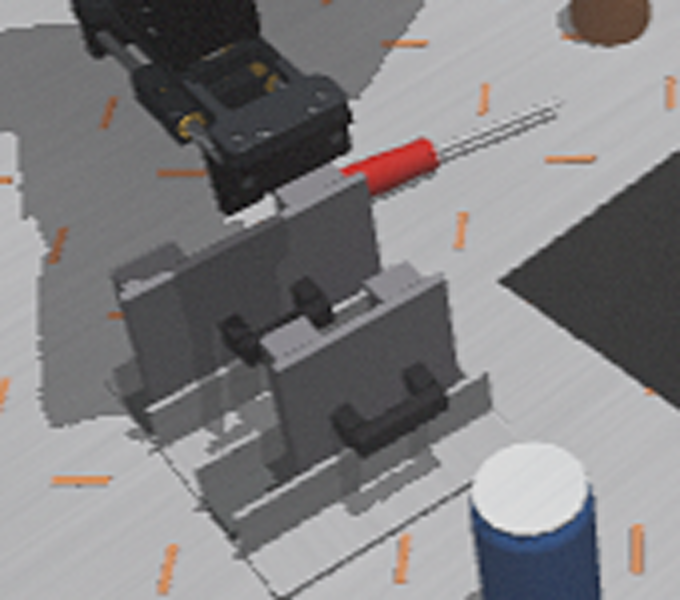

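View pics/w3c.png

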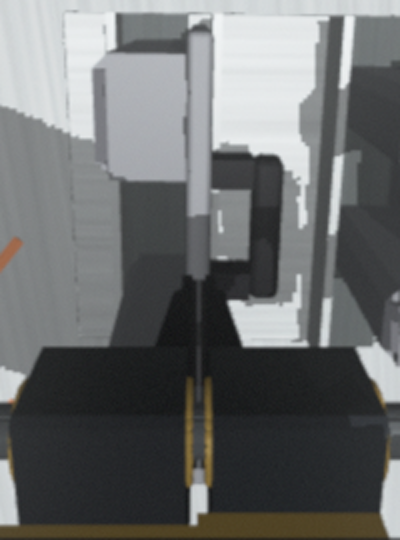

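```bash
python3 - <<'E'
from h import *
t=cam("top"); crop(t,360,150,480,270,6,"t3.png")
s=cam("scene")
p=np.array(status.observe()["tool_pos"]);print(p)
for q in [p,p+[0,0,.02],p+[0,0,.08]]: print((proj(s,q)-[150,150])*4,(proj(t,q)-[360,150])*6)
print(ray(s,150+228/4,150+215/4,.1246),ray(s,150+228/4,150+215/4,.145))
E
```

```text
[ 0.44901556 -0.25855671  0.12440965]
[249.01152763 233.02270493] [347.81821829 497.42163489]
[243.19211857 207.98039877] [358.69388266 499.83463011]
[224.86823507 129.1283546 ] [394.06958884 507.68347566]
[ 0.42819121 -0.25835686  0.1246    ] [ 0.44812165 -0.26825242  0.145     ]
```

View pics/t3.png

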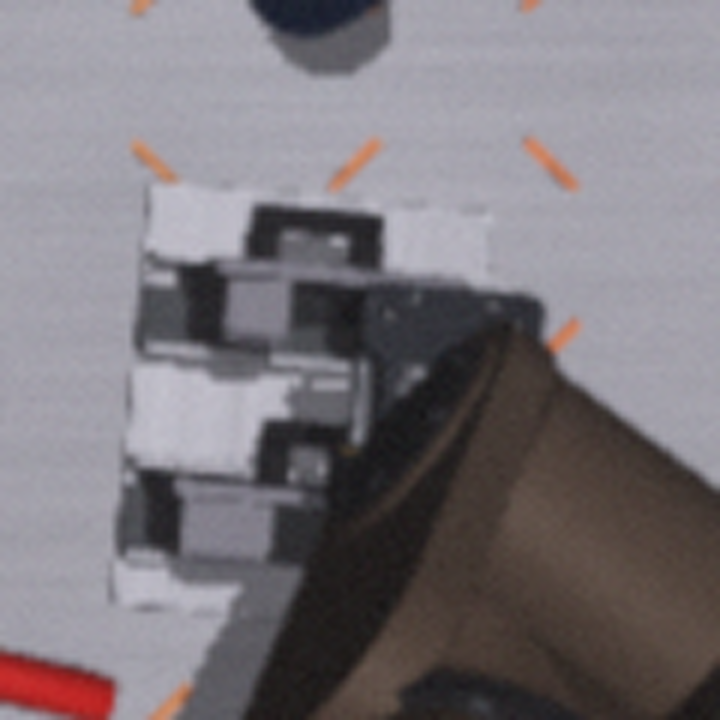

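```bash
python3 - <<'E'
from h import *
s=cam("scene")
o=status.observe();p=np.array(o["tool_pos"]);R=np.array(o["orientation"])
f=lambda x,y,z:((proj(s,p+R@np.array([x,y,z]))-[150,150])*4).round()
for y in (-.0375,.0375):
  for x in (-.09,.09): print("body",x,y,f(x,y,-.078))
for x in (-.012,.012):
  for y in (-.01,.01): print("tip",x,y,f(x,y,0),f(x,y,-.05))
E
```

```text
body -0.09 -0.0375 [204.  26.]
body 0.09 -0.0375 [373. 187.]
body -0.09 0.0375 [87. 80.]
body 0.09 0.0375 [250. 252.]
tip -0.012 -0.01 [253. 214.] [239. 150.]
tip -0.012 0.01 [223. 230.] [208. 166.]
tip 0.012 -0.01 [275. 236.] [261. 173.]
tip 0.012 0.01 [245. 252.] [229. 189.]
```

```bash
python3 - <<'E'
from h import *
c=cam("wrist"); t=cam("top")
def marks(c):
    im=cv2.cvtColor(c["pixels"],cv2.COLOR_RGB2HSV)
    m=cv2.inRange(im,(5,90,140),(20,255,255))
    n,l,st,ce=cv2.connectedComponentsWithStats(m)
    return [(ce[i],st[i,4]) for i in range(1,n) if st[i,4]>8]
T=np.array([ray(t,*p,0)[:2] for p,a in marks(t)])
print("cam z",-(np.array(c["R"]).T@np.array(c["t"])))
P=[];I=[]
for p,a in marks(c):
    if p[1]>260 or a<60 or min(p[0],640-p[0],p[1])<25: continue
    w=ray(c,*p,0)[:2]; d=np.linalg.norm(T-w,axis=1); i=d.argmin()
    print(p.round(1),a,w.round(4),T[i].round(4),(w-T[i]).round(4))
E
```

```text
cam z [ 0.45723382 -0.17421506  0.31809235]
[81.  28.1] 264 [ 0.2491 -0.0954] [ 0.2541 -0.1023] [-0.005   0.0069]
[576.3  93.6] 225 [ 0.7013 -0.1936] [ 0.6987 -0.1949] [0.0026 0.0013]
[484.4  98.8] 160 [ 0.6145 -0.1904] [ 0.6111 -0.1925] [0.0034 0.0021]
[202. 129.] 200 [ 0.3398 -0.1936] [ 0.3384 -0.1946] [0.0014 0.001 ]
[112.1 137.5] 194 [ 0.2495 -0.1936] [ 0.3384 -0.1946] [-0.0889  0.001 ]
[220.4 221.4] 141 [ 0.3401 -0.2915] [ 0.3384 -0.1946] [ 0.0017 -0.0969]
[137.6 228.7] 134 [ 0.2494 -0.2917] [ 0.3384 -0.1946] [-0.089  -0.0971]
[ 56.5 235.3] 150 [ 0.1595 -0.2913] [ 0.1588 -0.4867] [0.0007 0.1954]
```

```bash
python3 - <<'E'
from h import *
c=cam("wrist")
o=status.observe();p=np.array(o["tool_pos"]);R=np.array(o["orientation"])
for z in (.0,-.01,-.02,-.03,-.04):
  for y in (-.01,0,.01):
    q=p+R@np.array([0,y,z]); print(z,y,proj(c,q).round(1),(np.array(c["R"])@q+np.array(c["t"]))[2].round(4), [proj(c,p+R@np.array([x,y,z])).round(0) .tolist() for x in(-.0475,.0475)])
im=cv2.imread("pics/w1.png")[200:320,150:490]; im=cv2.convertScaleAbs(im,alpha=2.5,beta=20); cv2.imwrite("pics/w1f.png",cv2.resize(im,None,fx=2.3,fy=2.3))
E
```

```text
0.0 -0.01 [318.5 217.2] 0.2071 [[246.0, 217.0], [392.0, 217.0]]
0.0 0 [318.5 231.4] 0.21 [[247.0, 231.0], [391.0, 231.0]]
0.0 0.01 [318.6 245.2] 0.213 [[248.0, 245.0], [390.0, 245.0]]
-0.01 -0.01 [318.5 223. ] 0.1975 [[242.0, 223.0], [395.0, 223.0]]
-0.01 0 [318.5 237.8] 0.2005 [[243.0, 238.0], [394.0, 238.0]]
-0.01 0.01 [318.5 252.1] 0.2034 [[244.0, 252.0], [393.0, 252.0]]
-0.02 -0.01 [318.5 229.4] 0.188 [[238.0, 229.0], [399.0, 229.0]]
-0.02 0 [318.5 244.8] 0.1909 [[239.0, 245.0], [398.0, 245.0]]
-0.02 0.01 [318.5 259.8] 0.1938 [[241.0, 260.0], [397.0, 260.0]]
-0.03 -0.01 [318.5 236.5] 0.1784 [[234.0, 237.0], [403.0, 237.0]]
-0.03 0 [318.5 252.6] 0.1813 [[235.0, 253.0], [402.0, 253.0]]
-0.03 0.01 [318.5 268.2] 0.1843 [[236.0, 268.0], [401.0, 268.0]]
-0.04 -0.01 [318.4 244.4] 0.1688 [[229.0, 244.0], [408.0, 244.0]]
-0.04 0 [318.4 261.3] 0.1718 [[230.0, 261.0], [406.0, 261.0]]
-0.04 0.01 [318.4 277.6] 0.1747 [[232.0, 278.0], [405.0, 278.0]]
```

View pics/w1f.png

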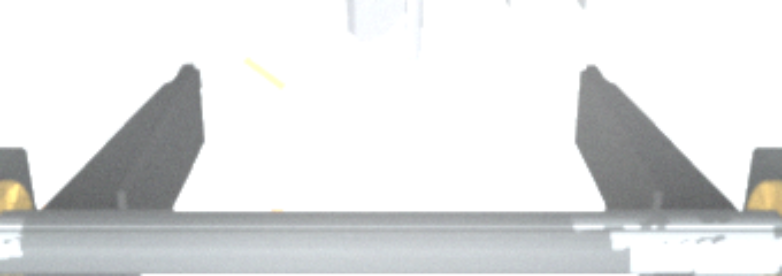

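Call:
move_arm:
  moves:
    - [[0,0,-0.08,0,-0.2],[0,0,-0.08,0,-0.2],[0,0,-0.08,0,-0.2],[0,0,-0.08,0,-0.2],[0,0,-0.08,0,-0.2],[0,0,0.05,0,-0.2],[0,0,0.15,0,-0.2],[0,0,0.245,0,-0.2],[0,0,0.245,0,-0.2]]

```text
t: 4.63
tool_pos: [0.448, -0.2579, 0.0854]
orientation: [[0.996, -0.092, -0.003], [-0.092, -0.996, 0.002], [-0.003, -0.002, -1.0]]
contact_force: [-0.5, -0.9, -0.4]
opening: 0.038
```

Call:
move_arm:
  moves:
    - [[0,0,0,0,-1],[0,0,0,0,-1],[0,0,0,0,-1],[0,0,0,0,-1],[0,0,0,0,-1],[0,0,0,0,-1],[0,0,0,0,-1]]
  grip_force: 30

```text
t: 5.22
tool_pos: [0.4493, -0.2588, 0.0883]
orientation: [[0.996, -0.092, 0.001], [-0.092, -0.996, -0.001], [0.001, 0.0, -1.0]]
contact_force: [-1.2, 0.5, 6.7]
opening: 0.0075
```

```bash
python3 - <<'E'
from h import *
crop(cam("scene"),150,150,320,300,4,"s4.png")
goto([.4485,-.260,.20],-5.4)
E
```

```text
t 5.27 pos [ 0.4493 -0.2587  0.0883] yaw -5.27 q [-0.65  0.48  1.93  0.    0.73 -0.56] F [-0.7  0.4  6.3] open 0.0075
norm [-0.0041  0.0091 -0.7446] turn 0.0007
```

View pics/s4.png

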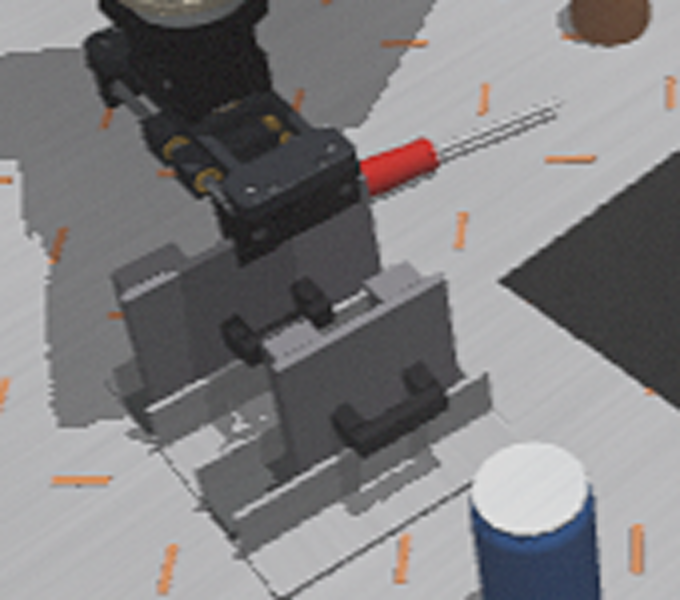

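Call:
move_arm:
  moves:
    - [[0,0,-0.1,0,-1],[0,0,-0.2,0,-1],[0,0,-0.4,0,-1],[0,0,-0.6,0,-1],[0,0,-0.8,0,-1],[0,0,-0.98,0,-1],[0,0,-0.98,0,-1],[0,0,-0.98,0,-1]]

```text
t: 5.93
tool_pos: [0.4492, -0.2586, 0.2352]
orientation: [[0.996, -0.092, 0.001], [-0.092, -0.996, -0.001], [0.001, 0.001, -1.0]]
contact_force: [-1.3, -0.3, -4.8]
opening: 0.008
```

```bash
python3 - <<'E'
from h import *
c=cam("scene"); cv2.imwrite("pics/s5.png",c["pixels"][:,:,::-1])
goto([.67,-.008,.2],0)
E
```

```text
t 5.98 pos [ 0.4487 -0.2583  0.2339] yaw -5.26 q [-0.65  0.29  1.76 -0.    1.09 -0.56] F [-0.6  0.2 -4.5] open 0.0077
norm [ 1.3166 -1.7966  0.2258] turn -0.0292
```

View pics/s5.png

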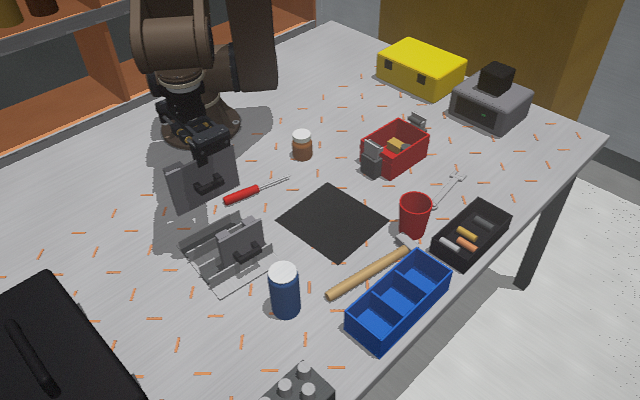

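Call:
move_arm:
  moves:
    - [[0.2,-1.0,0,0,-1],[0.2,-1.0,0,0,-1],[0.3,-1.0,0,0,-1],[0.5,-1.0,0,0,-1],[0.7,-1.0,0,0,-1],[0.7,-1.0,0,0,-1],[0.7,-1.0,0,0,-1]]

```text
t: 6.57
tool_pos: [0.5678, -0.1179, 0.2317]
orientation: [[0.996, -0.09, -0.004], [-0.09, -0.996, 0.001], [-0.004, -0.001, -1.0]]
contact_force: [-0.3, -0.0, -4.3]
opening: 0.008
```

```bash
python3 - <<'E'
from h import *
goto([.674,-.005,.11],2)
E
```

```text
t 6.57 pos [ 0.5678 -0.1179  0.2317] yaw -5.15 q [-0.32  0.39  1.62 -0.    1.14 -0.23] F [-0.3 -0.  -4.3] open 0.008
norm [ 0.6414 -0.8127  0.8094] turn -0.0397
```

Call:
move_arm:
  moves:
    - [[0.64,-0.81,0,-0.04,-1],[0.64,-0.81,0,-0.04,-1],[0.64,-0.81,0,-0.04,-1],[0.64,-0.81,0,-0.04,-1],[0.64,-0.81,0.2,-0.04,-1],[0.64,-0.81,0.4,-0.04,-1],[0.64,-0.81,0.6,-0.04,-1],[0.64,-0.81,0.81,-0.04,-1],[0.64,-0.81,0.81,-0.04,-1]]

```text
t: 7.32
tool_pos: [0.6697, -0.007, 0.1059]
orientation: [[0.999, 0.033, -0.012], [0.033, -0.999, 0.001], [-0.012, -0.002, -1.0]]
contact_force: [-0.9, 0.5, -4.5]
opening: 0.0083
```

```bash
python3 - <<'E'
from h import *
c=cam("scene"); crop(c,200,110,440,290,3,"s6.png")
goto([.674,-.005,.085],2)
E
```

```text
t 7.37 pos [ 0.6714 -0.0072  0.1095] yaw 1.89 q [-0.11  0.64  1.51 -0.    0.99 -0.14] F [ 1.1  0.2 -3.4] open 0.0077
norm [ 0.0193 -0.0137  0.1632] turn -0.0006
```

View pics/s6.png

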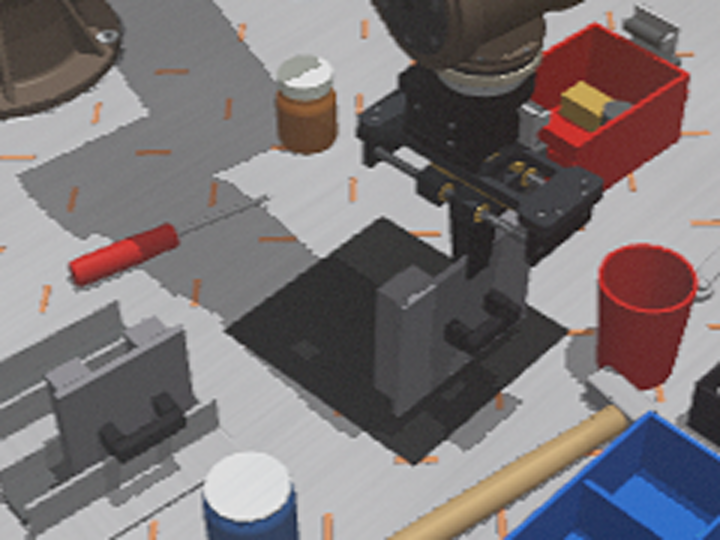

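Call:
move_arm:
  moves:
    - [[0.02,-0.014,0.05,0,-1],[0.02,-0.014,0.1,0,-1],[0.02,-0.014,0.13,0,-1],[0.02,-0.014,0.15,0,-1],[0.02,-0.014,0.16,0,-1],[0.02,-0.014,0.16,0,-1],[0.02,-0.014,0.16,0,-1]]

```text
t: 7.95
tool_pos: [0.6772, -0.0045, 0.0897]
orientation: [[0.999, 0.034, 0.001], [0.034, -0.999, -0.0], [0.001, 0.0, -1.0]]
contact_force: [-0.0, 0.2, -3.9]
opening: 0.008
```

Call:
move_arm:
  moves:
    - [[-0.01,0,0.01,0,-1],[-0.01,0,0.02,0,-1],[-0.01,0,0.03,0,-1],[-0.01,0,0.03,0,-1],[-0.01,0,0.03,0,-1]]

```text
t: 8.37
tool_pos: [0.6772, -0.0061, 0.0875]
orientation: [[0.999, 0.034, 0.005], [0.034, -0.999, -0.002], [0.005, 0.002, -1.0]]
contact_force: [-0.7, -7.7, 11.0]
opening: 0.0078
```

Call:
move_arm:
  moves:
    - [[0,0,-0.01,0,-1],[0,0,-0.01,0,-1],[0,0,-0.01,0,-0.8],[0,0,-0.01,0,-0.7],[0,0,-0.01,0,-0.6],[0,0,-0.01,0,-0.58],[0,0,-0.01,0,-0.58]]

```text
t: 8.95
tool_pos: [0.6754, -0.0043, 0.086]
orientation: [[0.999, 0.034, -0.001], [0.034, -0.999, 0.0], [-0.001, -0.0, -1.0]]
contact_force: [-0.5, -0.4, -0.0]
opening: 0.0194
```

```bash
python3 - <<'E'
from h import *
c=cam("scene"); crop(c,260,110,440,270,4,"s7.png")
goto([.6245,-.005,.0875],2)
E
```

```text
t 9.0 pos [ 0.6755 -0.0043  0.086 ] yaw 1.95 q [-0.1   0.67  1.53  0.    0.94 -0.14] F [-0.2  0.1 -0.6] open 0.02
norm [-0.3399 -0.0069 -0.0096] turn -0.0003
```

View pics/s7.png

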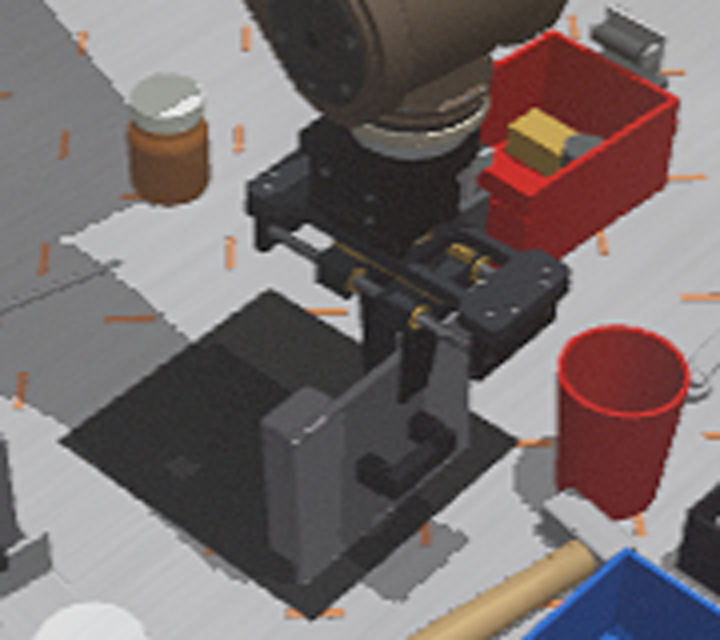

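Call:
move_arm:
  moves:
    - [[-0.03,0,0,0,-0.58],[-0.06,0,0,0,-0.58],[-0.09,0,0,0,-0.58],[-0.12,0,0,0,-0.58],[-0.15,0,0,0,-0.58],[-0.18,0,0,0,-0.58],[-0.21,0,0,0,-0.58],[-0.24,0,0,0,-0.58],[-0.27,0,0,0,-0.58],[-0.3,0,0,0,-0.58],[-0.33,0,0,0,-0.58],[-0.35,0,0,0,-0.58]]

```text
t: 10.0
tool_pos: [0.6225, -0.0064, 0.0863]
orientation: [[0.999, 0.034, -0.0], [0.034, -0.999, -0.0], [-0.0, 0.0, -1.0]]
contact_force: [0.4, 0.3, -0.6]
opening: 0.0199
```

```bash
python3 - <<'E'
from h import *
c=cam("scene"); crop(c,260,110,440,270,4,"s8.png")
goto([.6245,-.005,.0875],2)
E
```

```text
t 10.05 pos [ 0.6222 -0.0063  0.0863] yaw 1.94 q [-0.12  0.6   1.67 -0.    0.87 -0.15] F [-0.7  0.6 -0.2] open 0.02
norm [ 0.0157 -0.0082 -0.0082] turn -0.0003
```

View pics/s8.png

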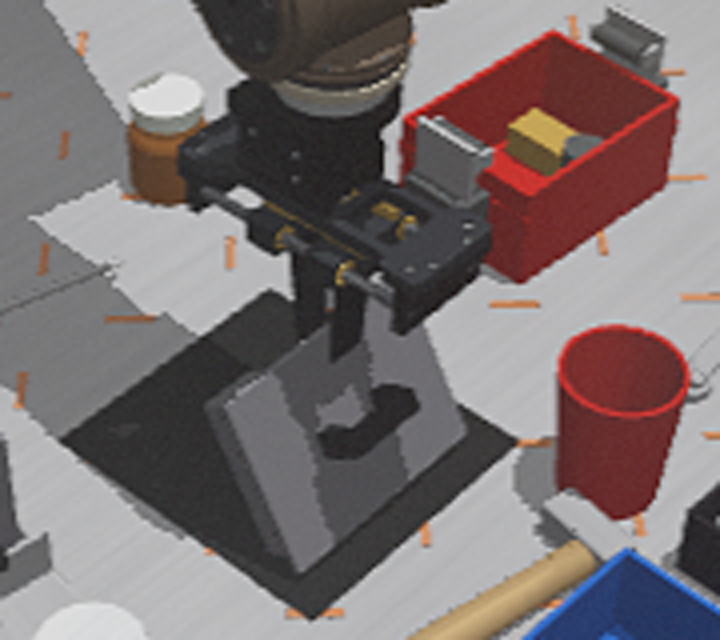

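Call:
move_arm:
  moves:
    - [[-0.02,0,0.01,0,-0.58],[-0.04,0,0.02,0,-0.56],[-0.05,0,0.03,0,-0.53],[-0.06,0,0.04,0,-0.5],[-0.06,0,0.05,0,-0.5],[-0.06,0,0.06,0,-0.5],[-0.06,0,0.06,0,-0.5]]

```text
t: 10.63
tool_pos: [0.6141, -0.0066, 0.0769]
orientation: [[0.999, 0.034, -0.0], [0.034, -0.999, -0.0], [-0.0, 0.0, -1.0]]
contact_force: [-0.8, 0.1, 0.6]
opening: 0.024
```

```bash
python3 - <<'E'
from h import *
c=cam("scene"); crop(c,260,110,440,270,4,"s9.png")
goto([.6245,-.005,.0875],2)
E
```

```text
t 10.68 pos [ 0.6142 -0.0066  0.077 ] yaw 1.94 q [-0.12  0.61  1.7  -0.    0.84 -0.15] F [-1.   0.1  0.5] open 0.0237
norm [ 0.0691 -0.0086 -0.0698] turn -0.0003
```

View pics/s9.png

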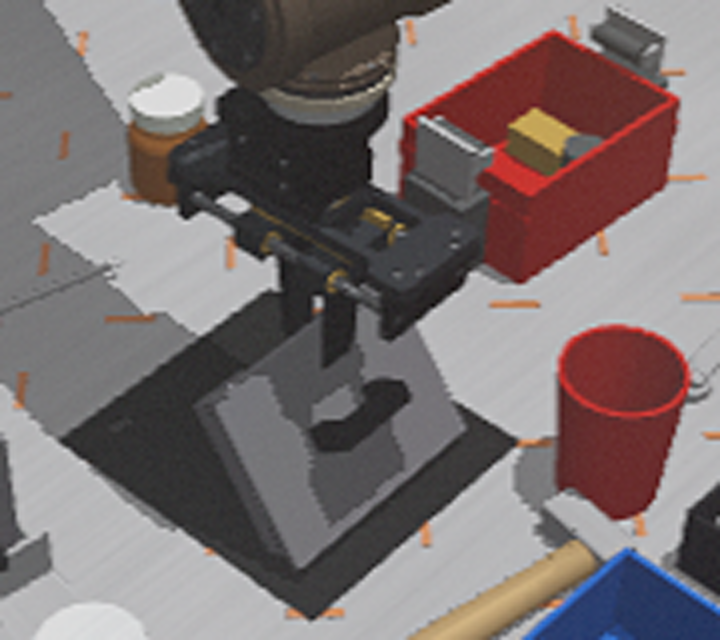

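Call:
move_arm:
  moves:
    - [[0,0,0,0,-0.3],[0.01,0,0,0,0],[0.03,0,0,0,0.3],[0.05,0,0,0,0.6],[0.07,0,0,0,0.9],[0.09,0,0,0,0.9],[0.11,0,0,0,0.9],[0.13,0,0,0,0.9],[0.15,0,0,0,0.9],[0.17,0,0,0,0.9],[0.18,0,0,0,0.9],[0.18,0,0,0,0.9]]

```text
t: 11.68
tool_pos: [0.6414, -0.0057, 0.0772]
orientation: [[0.999, 0.034, 0.0], [0.034, -0.999, -0.0], [0.0, 0.0, -1.0]]
contact_force: [-0.3, -0.3, 0.2]
opening: 0.0898
```

```bash
python3 - <<'E'
from h import *
c=cam("scene"); crop(c,260,110,440,270,4,"s10.png")
goto([.6065,-.007,.054],2)
E
```

```text
t 11.73 pos [ 0.6412 -0.0057  0.0772] yaw 1.94 q [-0.11  0.64  1.63 -0.    0.88 -0.15] F [-0.7  0.4  0.1] open 0.0901
norm [-0.2315  0.0007  0.1547] turn -0.0003
```

View pics/s10.png

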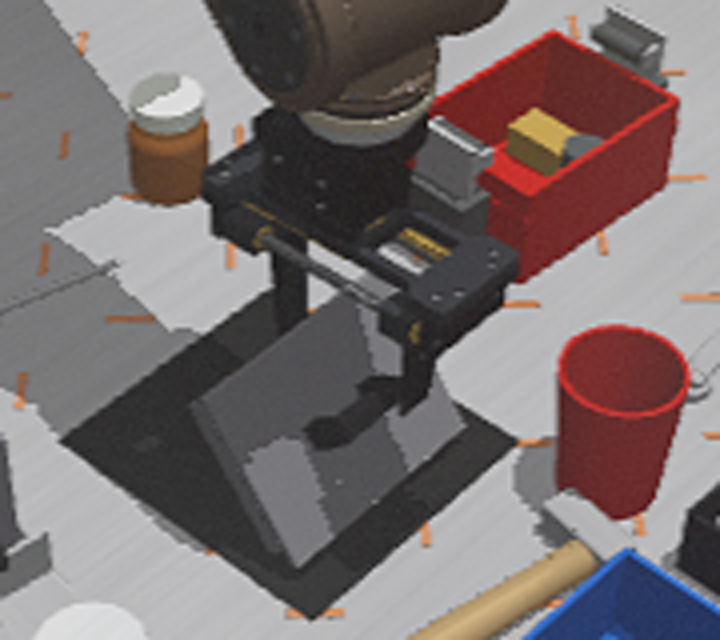

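Call:
move_arm:
  moves:
    - [[-0.03,0,0.015,0,0.9],[-0.06,0,0.03,0,0.9],[-0.085,0,0.045,0,0.9],[-0.112,0,0.06,0,0.9],[-0.135,0,0.08,0,0.9],[-0.16,0,0.1,0,0.9],[-0.18,0,0.115,0,0.9],[-0.205,0,0.135,0,0.9],[-0.231,0,0.155,0,0.9],[-0.25,0,0.175,0,0.9],[-0.27,0,0.2,0,0.9],[-0.28,0,0.21,0,0.9]]

```text
t: 12.73
tool_pos: [0.5984, -0.0071, 0.0451]
orientation: [[0.999, 0.034, -0.001], [0.034, -0.999, -0.0], [-0.001, -0.0, -1.0]]
contact_force: [-1.2, -0.5, -1.1]
opening: 0.0901
```

```bash
python3 - <<'E'
from h import *
c=cam("scene"); crop(c,260,110,440,270,4,"s11.png")
goto([.5885,-.0075,.031],2)
E
```

```text
t 12.78 pos [ 0.5984 -0.0072  0.045 ] yaw 1.94 q [-0.12  0.63  1.76 -0.    0.75 -0.16] F [-1.5 -0.5  0.2] open 0.0903
norm [-0.066   0.0001  0.0936] turn -0.0004
```

View pics/s11.png

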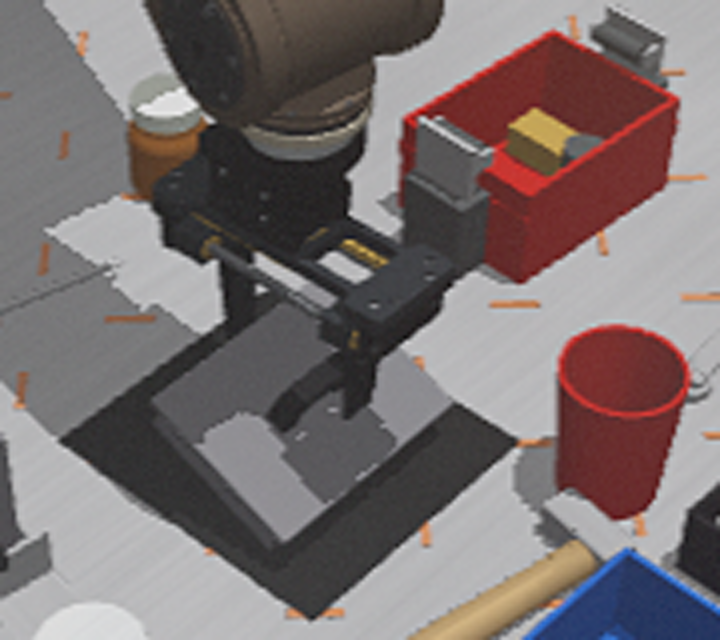

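Call:
move_arm:
  moves:
    - [[-0.02,0,0.03,0,0.9],[-0.04,0,0.055,0,0.9],[-0.06,0,0.08,0,0.9],[-0.075,0,0.1,0,0.9],[-0.09,0,0.115,0,0.9],[-0.105,0,0.125,0,0.9],[-0.12,0,0.125,0,0.9],[-0.135,0,0.125,0,0.9],[-0.15,0,0.125,0,0.9],[-0.165,0,0.125,0,0.9],[-0.18,0,0.125,0,0.9],[-0.18,0,0.125,0,0.9]]

```text
t: 13.78
tool_pos: [0.5719, -0.0081, 0.0272]
orientation: [[0.999, 0.034, 0.0], [0.034, -0.999, -0.0], [0.0, 0.0, -1.0]]
contact_force: [-1.0, -0.4, 0.5]
opening: 0.0903
```

```bash
python3 - <<'E'
from h import *
c=cam("scene"); crop(c,260,110,440,270,4,"s12.png")
goto([.5885,-.0075,.031],2)
E
```

```text
t 13.83 pos [ 0.5721 -0.0081  0.0272] yaw 1.94 q [-0.13  0.63  1.84 -0.    0.67 -0.16] F [ 0.1  0.5 -0.1] open 0.0901
norm [ 0.1093 -0.     -0.0254] turn -0.0003
```

View pics/s12.png

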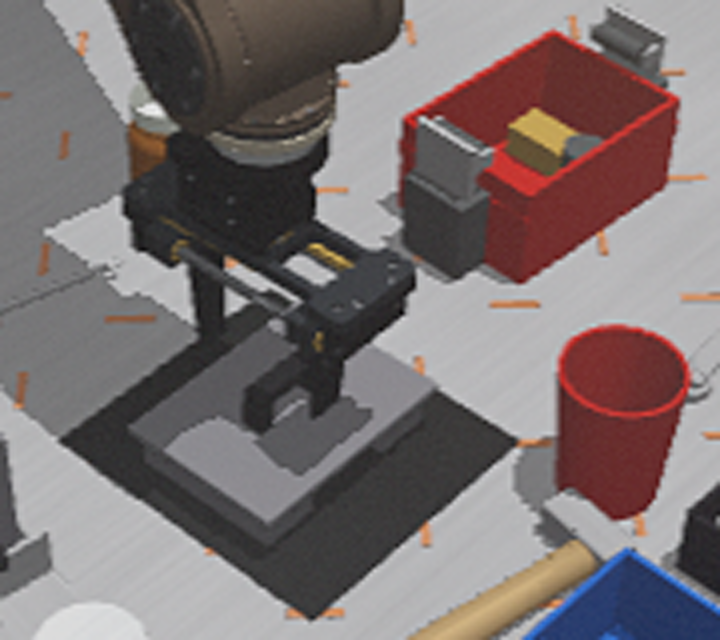

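Call:
move_arm:
  moves:
    - [[0,0,-0.15,0,0.9],[0,0,-0.4,0,0.9],[0,0,-0.65,0,0.9],[0,0,-0.9,0,0.9],[0,0.3,-1.0,0,0.9],[0,0.6,-1.0,0,0.9],[0,0.6,-1.0,0,0.9],[0,0.6,-1.0,0,0.9]]

```text
t: 14.5
tool_pos: [0.5753, -0.1004, 0.1773]
orientation: [[1.0, 0.031, 0.001], [0.031, -1.0, -0.001], [0.001, 0.001, -1.0]]
contact_force: [-0.7, -0.2, 0.1]
opening: 0.0904
```

```bash
python3 - <<'E'
from h import *
c=cam("wrist"); cv2.imwrite("pics/w13.png",c["pixels"][:,:,::-1])
crop(cam("top"),270,130,390,240,6,"t13.png")
crop(cam("scene"),260,110,440,270,4,"s13.png")
goto([.5885,-.0075,.031],2)
E
```

```text
t 14.65 pos [ 0.575  -0.0972  0.1766] yaw 1.94 q [-0.28  0.45  1.68  0.    1.01 -0.31] F [-0.1  0.4 -0.4] open 0.0905
norm [ 0.1112 -0.5939  0.9709] turn -0.0003
```

View pics/w13.png

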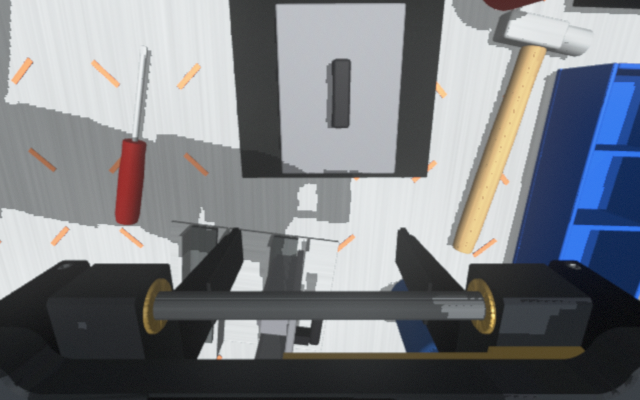

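View pics/t13.png

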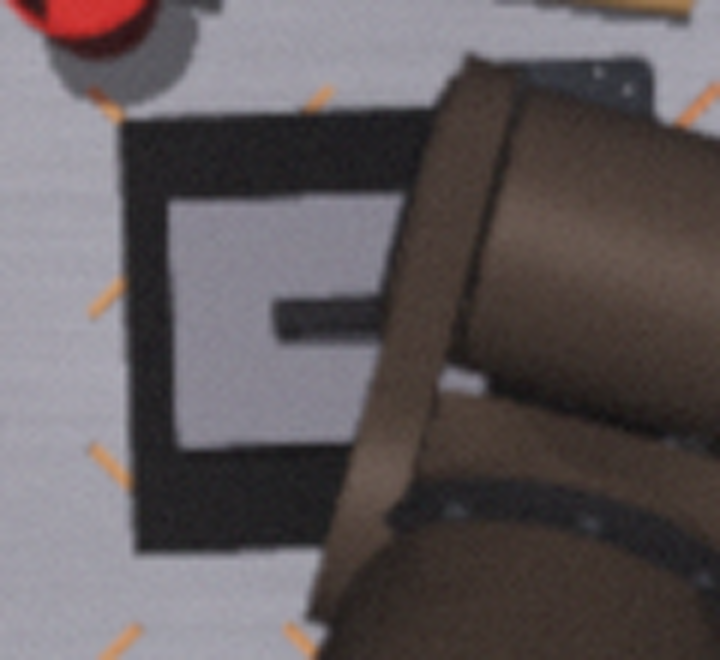

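View pics/s13.png

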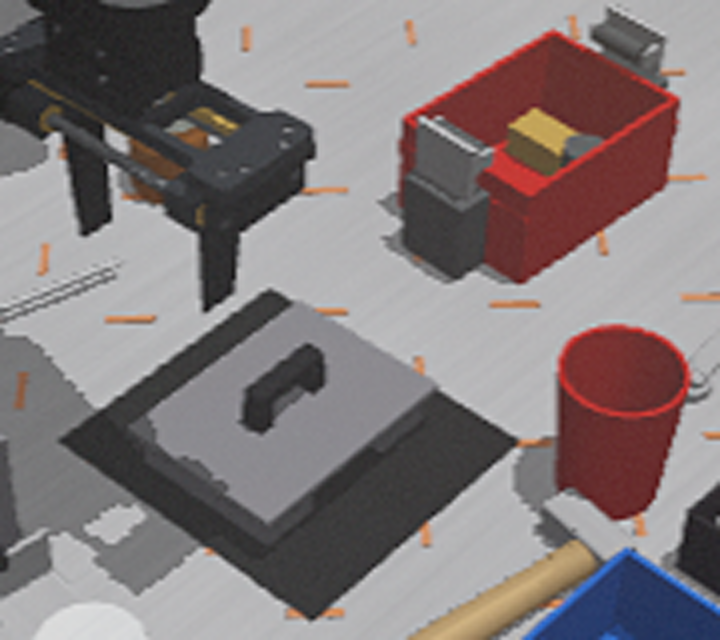

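Lid is flat, handle up, in the middle of the mat (wrist: plate corners (276,4), (405,4), (396,173), (282,173); handle bar from (341,59) to (341,128)). Measuring it.

```bash
python3 - <<'E'
from h import *
c=cam("wrist")
im=c["pixels"].astype(int)
P=[(276,4),(405,4),(396,173),(282,173)]
W=[ray(c,*p,.041) for p in P]
for w in W: print(w.round(4))
print("c",np.mean(W,0).round(4), "sizes",[np.linalg.norm(W[i]-W[(i+1)%4]).round(4) for i in range(4)])
m=(im.max(2)<75).astype(np.uint8); m[:40]=0;m[140:]=0;m[:,:310]=0;m[:,375:]=0
cn=max(cv2.findContours(m,0,2)[0],key=cv2.contourArea); r=cv2.minAreaRect(cn);print(r)
b=[ray(c,*p,.071) for p in cv2.boxPoints(r)]; print(np.round(b,4),np.mean(b,0).round(4))
goto([.5885,-.0075,.15],2)
E
```

```text
[0.5305 0.0674 0.041 ]
[0.6483 0.0714 0.041 ]
[ 0.6567 -0.0867  0.041 ]
[ 0.5359 -0.0908  0.041 ]
c [ 0.5929 -0.0097  0.041 ] sizes [np.float64(0.1179), np.float64(0.1583), np.float64(0.1208), np.float64(0.1583)]
((340.87261962890625, 96.99749755859375), (16.918317794799805, 66.26177978515625), 1.1233028173446655)
[[ 0.5853 -0.0412  0.071 ]
 [ 0.5839  0.0157  0.071 ]
 [ 0.5987  0.0159  0.071 ]
 [ 0.601  -0.041   0.071 ]] [ 0.5922 -0.0127  0.071 ]
t 14.7 pos [ 0.575  -0.0969  0.1766] yaw 1.99 q [-0.28  0.45  1.68  0.    1.01 -0.31] F [0.1 0.5 1.2] open 0.0904
norm [ 0.1107 -0.5922  0.1777] turn -0.0001
```

```bash
python3 - <<'E'
from h import *
goto([.593,-.0105,.0265],2)
E
```

```text
t 14.7 pos [ 0.575  -0.0969  0.1766] yaw 1.99 q [-0.28  0.45  1.68  0.    1.01 -0.31] F [0.1 0.5 1.2] open 0.0904
norm [ 0.1406 -0.5709  1.001 ] turn -0.0001
```

Call:
move_arm:
  moves:
    - [[0.14,-0.57,0,0,0],[0.14,-0.57,0,0,0],[0.14,-0.57,0,0,0],[0.14,-0.57,0.2,0,0],[0.14,-0.57,0.4,0,0],[0.14,-0.57,0.6,0,0],[0.14,-0.57,0.75,0,0],[0.14,-0.57,0.9,0,0],[0.14,-0.57,1.0,0,0],[0.14,-0.57,1.0,0,0]]

```text
t: 15.53
tool_pos: [0.5915, -0.0105, 0.0239]
orientation: [[0.999, 0.035, -0.005], [0.035, -0.999, 0.001], [-0.005, -0.001, -1.0]]
contact_force: [-0.5, 1.0, -0.2]
opening: 0.0475
```

Call:
move_arm:
  moves:
    - [[0,0,0,0,-1],[0,0,0,0,-1],[0,0,0,0,-1],[0,0,0,0,-1],[0,0,0,0,-1],[0,0,0,0,-1],[0,0,0,0,-1]]
  grip_force: 35

```text
t: 16.12
tool_pos: [0.5934, -0.0119, 0.0277]
orientation: [[0.999, 0.034, 0.001], [0.034, -0.999, -0.0], [0.001, 0.0, -1.0]]
contact_force: [-2.3, 0.4, 6.3]
opening: 0.0156
```

```bash
python3 - <<'E'
from h import *
crop(cam("scene"),260,110,440,270,4,"s14.png")
goto([.541,.2947,.15],-2.35)
E
```

```text
t 16.17 pos [ 0.5934 -0.0119  0.0277] yaw 1.94 q [-0.13  0.65  1.78 -0.    0.7  -0.16] F [-2.6  1.2  6.2] open 0.0157
norm [-0.2795 -2.0542 -0.8157] turn 0.0238
```

View pics/s14.png

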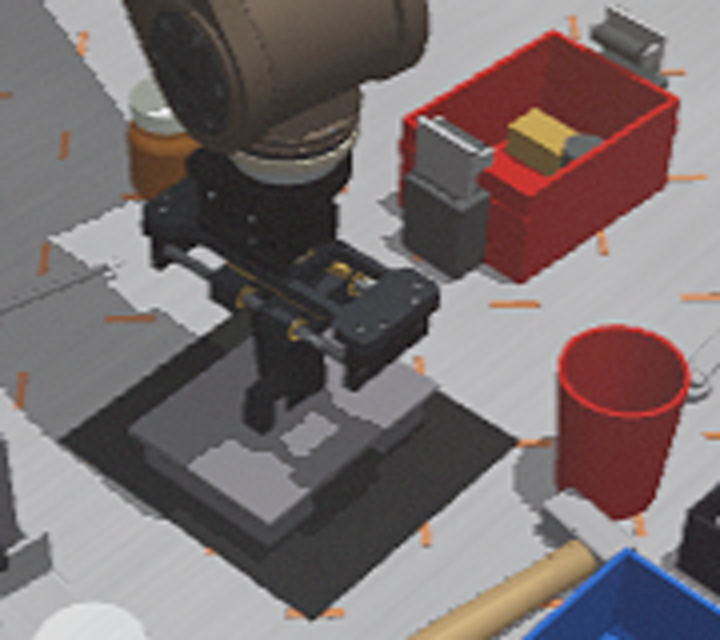

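Call:
move_arm:
  moves:
    - [[0,0,-0.15,0,-1],[0,0,-0.4,0,-1],[0,0,-0.7,0,-1],[0,0,-1.0,0,-1],[0,-0.3,-1.0,0,-1],[0,-0.6,-1.0,0,-1],[0,-0.8,-1.0,0,-1],[0,-0.8,-1.0,0,-1],[0,-0.8,-1.0,0,-1]]

```text
t: 16.92
tool_pos: [0.5886, 0.1098, 0.1767]
orientation: [[0.999, 0.037, -0.001], [0.037, -0.999, -0.0], [-0.001, 0.0, -1.0]]
contact_force: [0.7, -0.6, -4.0]
opening: 0.016
```

```bash
python3 - <<'E'
from h import *
c=cam("wrist"); cv2.imwrite("pics/w15.png",c["pixels"][:,:,::-1])
goto([.541,.2947,.16],-2.35)
E
```

```text
t 16.97 pos [0.5888 0.1086 0.1766] yaw 2.03 q [ 0.07  0.47  1.64 -0.    1.03  0.04] F [-0.5 -0.1 -4.9] open 0.0158
norm [-0.2747 -1.2513  0.1106] turn 0.0243
```

View pics/w15.png

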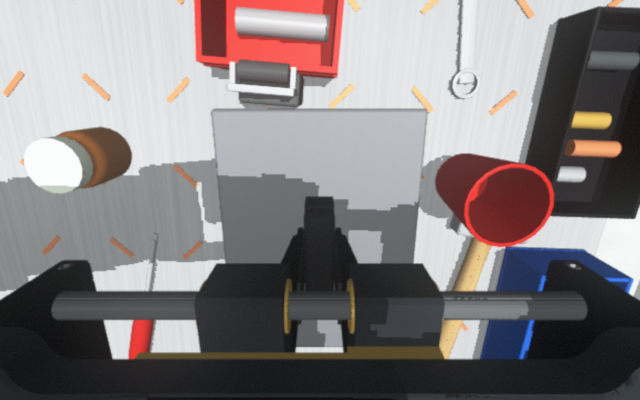

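```bash
python3 - <<'E'
from h import *
c=cam("wrist"); s=cam("scene"); t=cam("top")
o=status.observe();p=np.array(o["tool_pos"]);R=np.array(o["orientation"]);print(p)
for q in [(212,110.5),(427,110.5)]:
    w=ray(c,*q,p[2]+.0133); print("lid end",w.round(4),(R.T@(w-p)).round(4))
for u,v in [(125,240),(350,108),(538,208),(318,352)]: print("scene rim",ray(s,340+u/6,100+v/6,.08).round(4))
crop(t,165,160,270,240,7,"t16.png"); crop(s,345,95,445,195,6,"s16.png"); crop(c,180,0,360,120,4,"w16.png")
E
```

```text
[0.58922793 0.10706955 0.17672434]
lid end [0.528  0.1841 0.19  ] [-0.0587 -0.079  -0.0133]
lid end [0.6457 0.1883 0.19  ] [ 0.0591 -0.0793 -0.0134]
scene rim [0.4826 0.2163 0.08  ]
scene rim [0.4903 0.3731 0.08  ]
scene rim [0.6059 0.3702 0.08  ]
scene rim [0.5999 0.2146 0.08  ]
```

View pics/s16.png

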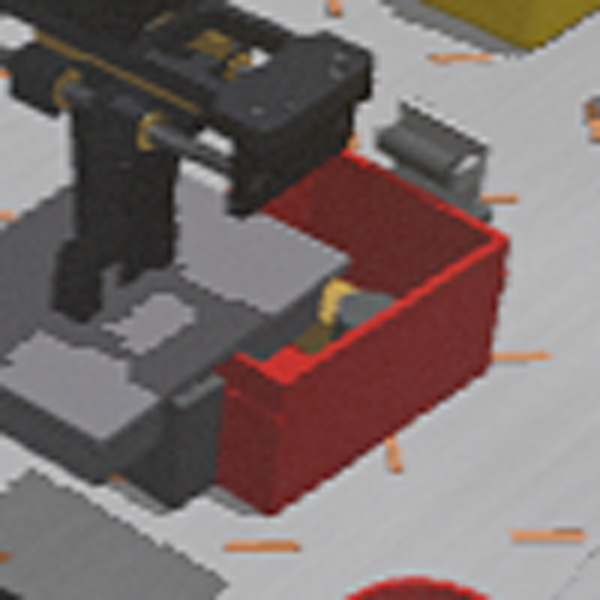

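View pics/w16.png

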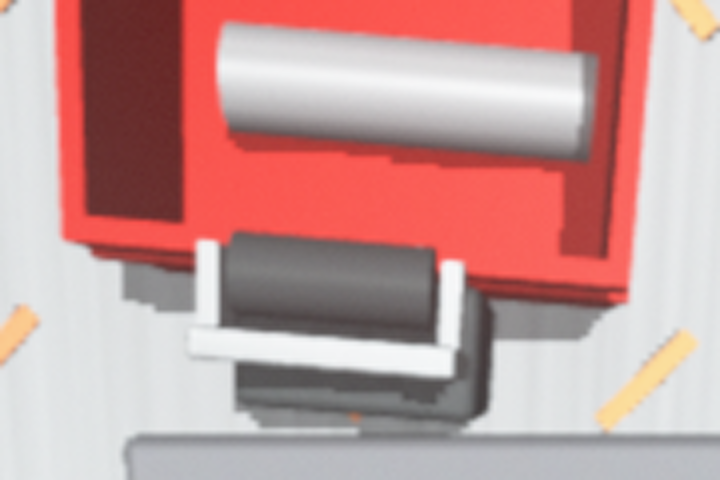

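View pics/t16.png

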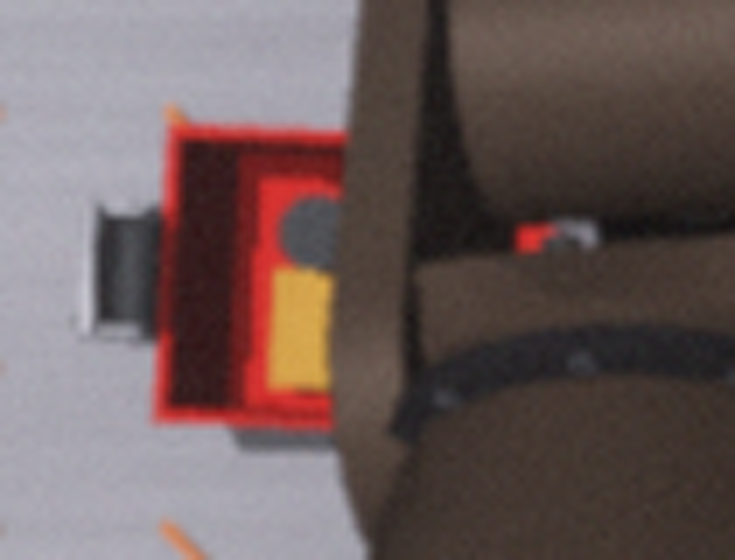

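```bash
python3 - <<'E'
from h import *
c=cam("wrist")
A=ray(c,195.5,60,.08);B=ray(c,337.5,72.8,.08);print(A.round(4),B.round(4),np.linalg.norm(A-B))
d=(B-A)/np.linalg.norm(B-A); print("yaw",np.degrees(np.arctan2(d[1],d[0])))
n=np.array([-d[1],d[0],0]); print("centre",((A+B)/2+n*.08).round(4))
# roller ends (z~.094): bracket arms tips
for y in(-2.35,-3.2):
    a=np.radians(y); print(y,((A+B)/2+.08*np.array([-np.sin(a),np.cos(a),0])).round(4))
# side edges upward at z .08
for q in [(55/4+180,0),(657/4+180,0)]: print(ray(c,*q,.08).round(4))
E
```

```text
[0.4817 0.2181 0.08  ] [0.6021 0.2119 0.08  ] 0.12053376697290608
yaw -2.9572945441407814
centre [0.546  0.2949 0.08  ]
-2.35 [0.5452 0.295  0.08  ]
-3.2 [0.5464 0.2949 0.08  ]
[0.484  0.2629 0.08  ]
[0.6048 0.2668 0.08  ]
```

```bash
python3 - <<'E'
from h import *
goto([.545,.2956,.16],-2.6)
E
```

```text
t 17.17 pos [0.5893 0.107  0.1768] yaw 1.86 q [ 0.07  0.47  1.64 -0.    1.03  0.04] F [ 0.1 -0.2 -3.3] open 0.0162
norm [-0.2543 -1.2665  0.1116] turn 0.0248
```

Call:
move_arm:
  moves:
    - [[-0.2,-0.9,0,0.0248,-1],[-0.2,-0.9,0,0.0248,-1],[-0.2,-0.9,0,0.0248,-1],[-0.2,-0.9,0,0.0248,-1],[-0.2,-0.9,0,0.0248,-1],[-0.2,-0.9,0,0.0248,-1]]

```text
t: 17.67
tool_pos: [0.5547, 0.2419, 0.1769]
orientation: [[0.999, -0.043, -0.0], [-0.043, -0.999, -0.0], [-0.0, 0.0, -1.0]]
contact_force: [0.0, -0.6, -3.5]
opening: 0.0157
```

```bash
python3 - <<'E'
from h import *
goto([.545,.2956,.155],-2.6)
E
```

```text
t 17.67 pos [0.5547 0.2419 0.1769] yaw -2.48 q [ 0.3   0.48  1.63 -0.    1.04  0.35] F [ 0.  -0.6 -3.5] open 0.0157
norm [-0.0799 -0.3547  0.1456] turn 0.0007
```

Call:
move_arm:
  moves:
    - [[-0.08,-0.1,0,0,-1],[-0.08,-0.2,0,0,-1],[-0.08,-0.3,0.05,0,-1],[-0.08,-0.355,0.14,0,-1],[-0.08,-0.355,0.14,0,-1],[-0.08,-0.355,0.14,0,-1],[-0.08,-0.355,0.14,0,-1]]

```text
t: 18.25
tool_pos: [0.5452, 0.2953, 0.1555]
orientation: [[0.999, -0.044, -0.001], [-0.044, -0.999, -0.001], [-0.001, 0.001, -1.0]]
contact_force: [0.1, 0.3, -4.1]
opening: 0.0159
```

```bash
python3 - <<'E'
from h import *
c=cam("wrist"); cv2.imwrite("pics/w17.png",c["pixels"][:,:,::-1])
crop(cam("scene"),325,75,465,195,5,"s17.png")
goto([.545,.2956,.113],-2.6)
E
```

```text
t 18.35 pos [0.5453 0.2952 0.1561] yaw -2.56 q [ 0.39  0.52  1.61 -0.    1.01  0.43] F [ 0.8  0.1 -3.3] open 0.0155
norm [-0.0025 -0.0024  0.2876] turn 0.0002
```

View pics/w17.png

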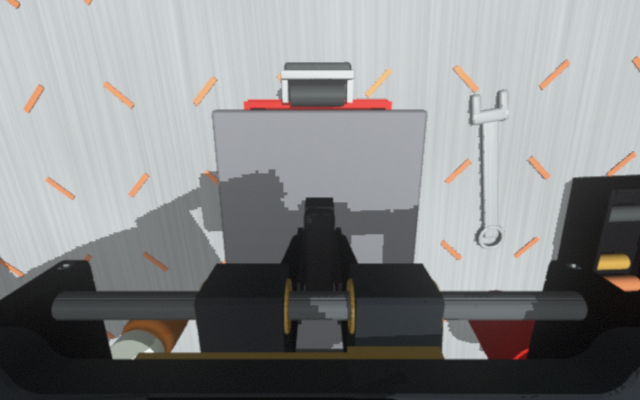

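View pics/s17.png

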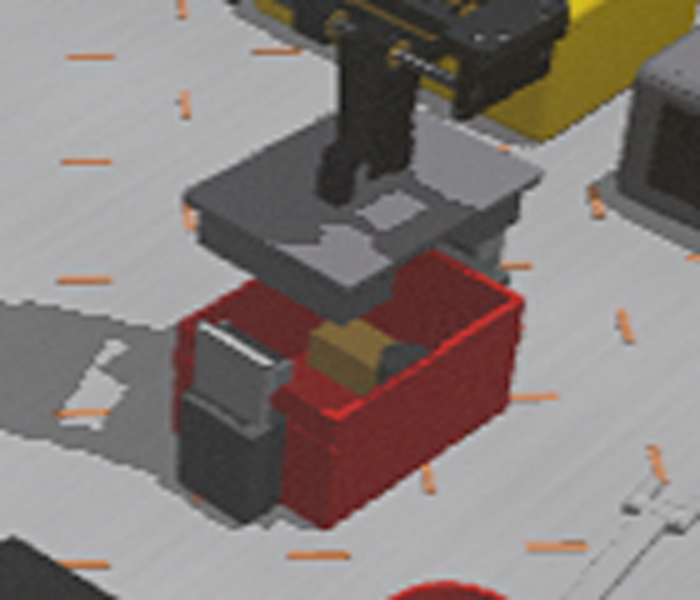

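```bash
python3 - <<'E'
from h import *
c=cam("wrist"); crop(c,200,50,440,130,3,"w18.png")
o=status.observe();p=np.array(o["tool_pos"]);R=np.array(o["orientation"])
A=ray(c,244,100.5,.08);B=ray(c,391.5,100.5,.08);print(A.round(4),B.round(4),np.linalg.norm(A-B),(R.T@(A-p)).round(4),(R.T@(B-p)).round(4))
M=(A+B)/2; n=np.array([np.sin(np.radians(2.6)),np.cos(np.radians(2.6)),0]); print("centre",(M-.08*n).round(4))
for u in (212.5,427): print((R.T@(ray(c,u,110.5,p[2]+.0133)-p)).round(4))
E
```

```text
[0.4886 0.3798 0.08  ] [0.6083 0.3745 0.08  ] 0.11988626475476648 [-0.0605 -0.082   0.0762] [ 0.0594 -0.0819  0.0763]
centre [0.5448 0.2972 0.08  ]
[-0.0579 -0.0776 -0.0133]
[ 0.0596 -0.0776 -0.0133]
```

View pics/w18.png

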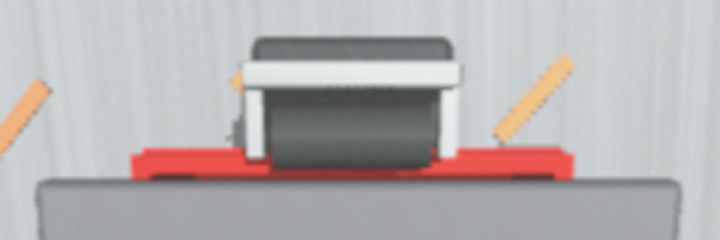

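Call:
move_arm:
  moves:
    - [[-0.004,-0.012,0.1,0,-1],[-0.004,-0.012,0.2,0,-1],[-0.004,-0.012,0.28,0,-1],[-0.004,-0.012,0.32,0,-1],[-0.004,-0.012,0.34,0,-1],[-0.004,-0.012,0.34,0,-1],[-0.004,-0.012,0.34,0,-1]]

```text
t: 18.98
tool_pos: [0.5449, 0.2976, 0.1055]
orientation: [[0.999, -0.044, 0.001], [-0.044, -0.999, 0.0], [0.001, -0.0, -1.0]]
contact_force: [-0.6, 0.5, -3.3]
opening: 0.0157
```

```bash
python3 - <<'E'
from h import *
c=cam("wrist"); crop(c,200,50,440,130,3,"w19.png")
crop(cam("scene"),345,85,445,185,6,"s19.png")
goto([.545,.297,.0957],-2.6)
E
```

```text
t 19.08 pos [0.5449 0.2977 0.1057] yaw -2.53 q [ 0.39  0.58  1.66 -0.    0.9   0.44] F [-0.3 -0.5 -3. ] open 0.0159
norm [0.0009 0.0045 0.0667] turn 0.0004
```

View pics/w19.png

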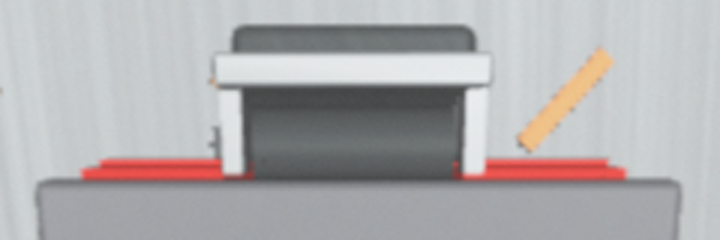

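View pics/s19.png

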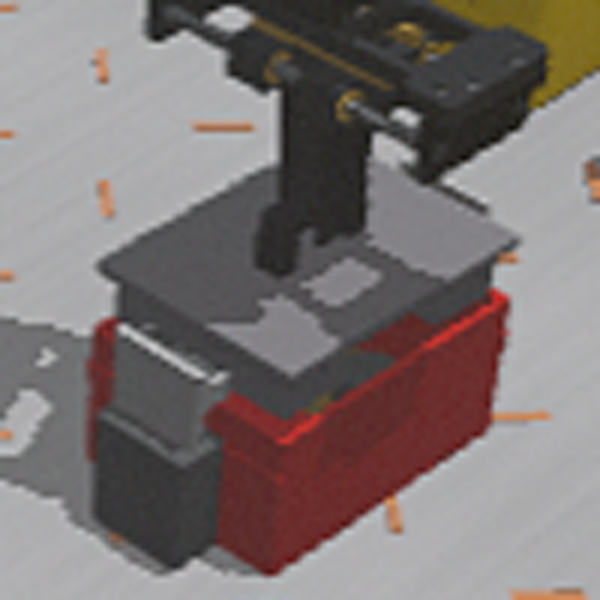

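Call:
move_arm:
  moves:
    - [[-0.006,0,0.02,0,-1],[-0.006,0,0.035,0,-1],[-0.006,0,0.045,0,-1],[-0.006,0,0.055,0,-1],[-0.006,0,0.06,0,-1],[-0.006,0,0.06,0,-1]]

```text
t: 19.58
tool_pos: [0.5436, 0.2975, 0.0958]
orientation: [[0.999, -0.044, -0.0], [-0.044, -0.999, -0.0], [-0.0, 0.0, -1.0]]
contact_force: [-0.7, -0.7, -2.9]
opening: 0.0156
```

Call:
move_arm:
  moves:
    - [[0,0,0.005,0,-1],[0,0,0.01,0,-1],[0,0,0.015,0,-1],[0,0,0.015,0,-1]]

```text
t: 19.92
tool_pos: [0.5438, 0.2974, 0.0945]
orientation: [[0.999, -0.044, 0.001], [-0.044, -0.999, -0.0], [0.001, 0.0, -1.0]]
contact_force: [-2.7, -4.0, 5.4]
opening: 0.0159
```

Call:
move_arm:
  moves:
    - [[0,0.005,0,0,-1],[0,0.005,0,0,-0.8],[0,0.005,0,0,-0.5],[0,0.005,0,0,-0.2],[0,0.005,0,0,-0.1],[0,0.005,0,0,0],[0,0.005,0,0,0]]

```text
t: 20.5
tool_pos: [0.5437, 0.2969, 0.0937]
orientation: [[0.999, -0.044, 0.0], [-0.044, -0.999, -0.0], [0.0, 0.0, -1.0]]
contact_force: [-0.3, 0.7, 0.4]
opening: 0.0431
```

Call:
move_arm:
  moves:
    - [[0,0,-0.2,0,0],[0,0,-0.4,0,0],[0,0,-0.6,0,-0.5],[0,0,-0.6,0,-1],[0,0,-0.6,0,-1],[0,0,-0.6,0,-1],[0,0,-0.6,0,-1]]

```text
t: 21.08
tool_pos: [0.5431, 0.2966, 0.1824]
orientation: [[0.999, -0.044, -0.002], [-0.044, -0.999, -0.001], [-0.002, 0.001, -1.0]]
contact_force: [0.2, 0.3, 0.5]
opening: 0.0197
```

```bash
python3 - <<'E'
from h import *
c=cam("wrist"); cv2.imwrite("pics/w20.png",c["pixels"][:,:,::-1])
crop(cam("scene"),345,85,445,185,6,"s20.png")
goto([.545,.297,.0957],-2.6)
E
```

```text
t 21.18 pos [0.5432 0.2967 0.1825] yaw -2.53 q [ 0.39  0.49  1.58 -0.    1.07  0.44] F [ 0.9  0.4 -0.2] open 0.0115
norm [ 0.0128 -0.0031  0.5786] turn 0.0004
```

View pics/w20.png

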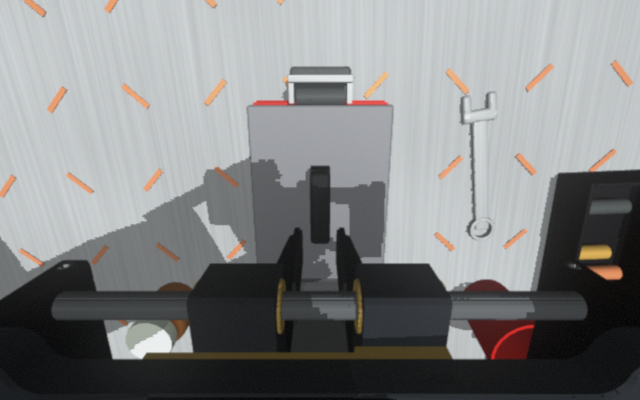

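View pics/s20.png

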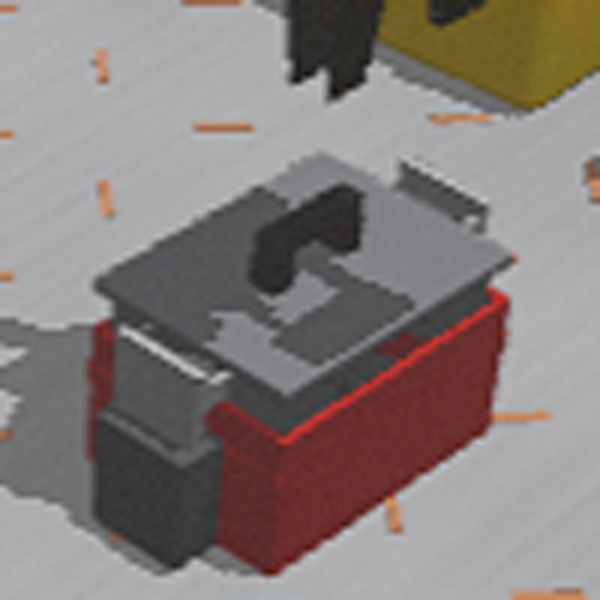

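```bash
python3 - <<'E'
from h import *
goto([.5464,.3505,.1],-2.6)
E
```

```text
t 21.18 pos [0.5432 0.2967 0.1825] yaw -2.53 q [ 0.39  0.49  1.58 -0.    1.07  0.44] F [ 0.9  0.4 -0.2] open 0.0115
norm [ 0.0063 -0.3598  0.5497] turn 0.0004
```

Call:
move_arm:
  moves:
    - [[0.006,-0.36,0,0,-1],[0.006,-0.36,0,0,-1],[0.006,-0.36,0.1,0,-1],[0.006,-0.36,0.3,0,-1],[0.006,-0.36,0.45,0,-1],[0.006,-0.36,0.53,0,-1],[0.006,-0.36,0.55,0,-1],[0.006,-0.36,0.55,0,-1],[0.006,-0.36,0.55,0,-1]]

```text
t: 21.93
tool_pos: [0.5474, 0.351, 0.1022]
orientation: [[0.999, -0.044, 0.001], [-0.044, -0.999, 0.0], [0.001, -0.0, -1.0]]
contact_force: [-0.0, -0.3, -0.4]
opening: 0.0005
```

Call:
move_arm:
  moves:
    - [[0,0,0.02,0,-1],[0,0,0.04,0,-1],[0,0,0.06,0,-1],[0,0,0.08,0,-1],[0,0,0.08,0,-1]]

```text
t: 22.35
tool_pos: [0.5467, 0.3506, 0.0887]
orientation: [[0.999, -0.044, -0.001], [-0.044, -0.999, -0.0], [-0.0, 0.0, -1.0]]
contact_force: [-0.7, -0.1, -0.2]
opening: 0.0002
```

Tip about at the plate; pressing in small steps.

Call:
move_arm:
  moves:
    - [[0,0,0.007,0,-1],[0,0,0.014,0,-1],[0,0,0.02,0,-1],[0,0,0.02,0,-1]]

```text
t: 22.68
tool_pos: [0.5468, 0.3507, 0.0861]
orientation: [[0.999, -0.044, -0.0], [-0.044, -0.999, -0.0], [-0.0, 0.0, -1.0]]
contact_force: [-0.5, -0.5, -1.2]
opening: 0.0005
```

Call:
move_arm:
  moves:
    - [[0,0,0.007,0,-1],[0,0,0.014,0,-1],[0,0,0.02,0,-1],[0,0,0.02,0,-1]]

```text
t: 23.02
tool_pos: [0.547, 0.3511, 0.0838]
orientation: [[0.999, -0.044, 0.001], [-0.044, -0.999, 0.001], [0.001, -0.001, -1.0]]
contact_force: [-1.5, 0.3, 3.7]
opening: 0.0007
```

Call:
move_arm:
  moves:
    - [[0,0,0.007,0,-1],[0,0,0.014,0,-1],[0,0,0.02,0,-1],[0,0,0.02,0,-1]]

```text
t: 23.35
tool_pos: [0.5468, 0.3507, 0.0799]
orientation: [[0.999, -0.044, -0.0], [-0.044, -0.999, -0.0], [-0.0, 0.0, -1.0]]
contact_force: [0.1, 1.3, 1.0]
opening: 0.0003
```

Call:
move_arm:
  moves:
    - [[0,0,0.007,0,-1],[0,0,0.014,0,-1],[0,0,0.02,0,-1],[0,0,0.02,0,-1]]

```text
t: 23.68
tool_pos: [0.5469, 0.3507, 0.077]
orientation: [[0.999, -0.044, -0.0], [-0.044, -0.999, -0.0], [-0.0, 0.0, -1.0]]
contact_force: [0.1, 0.6, 1.0]
opening: 0.0006
```

Call:
move_arm:
  moves:
    - [[0,0,0.01,0,-1],[0,0,0.02,0,-1],[0,0,0.03,0,-1],[0,0,0.03,0,-1]]

```text
t: 24.02
tool_pos: [0.5466, 0.3504, 0.0722]
orientation: [[0.999, -0.044, -0.001], [-0.044, -0.999, -0.001], [-0.001, 0.001, -1.0]]
contact_force: [-0.2, -0.1, 0.0]
opening: 0.0003
```

Call:
move_arm:
  moves:
    - [[0,0,0.01,0,-1],[0,0,0.02,0,-1],[0,0,0.03,0,-1],[0,0,0.03,0,-1]]

```text
t: 24.35
tool_pos: [0.547, 0.3507, 0.0695]
orientation: [[0.999, -0.044, 0.001], [-0.044, -0.999, 0.0], [0.001, -0.0, -1.0]]
contact_force: [-4.2, -2.3, 12.4]
opening: 0.0003
```

```bash
python3 - <<'E'
from h import *
crop(cam("scene"),345,85,445,185,6,"s21.png")
goto([.545,.297,.0957],-2.6)
E
```

```text
t 24.4 pos [0.547  0.3507 0.0695] yaw -2.52 q [ 0.47  0.66  1.61 -0.    0.87  0.51] F [-3.6 -2.6 13. ] open 0.0005
norm [ 0.0026  0.3584 -0.1744] turn 0.0005
```

View pics/s21.png

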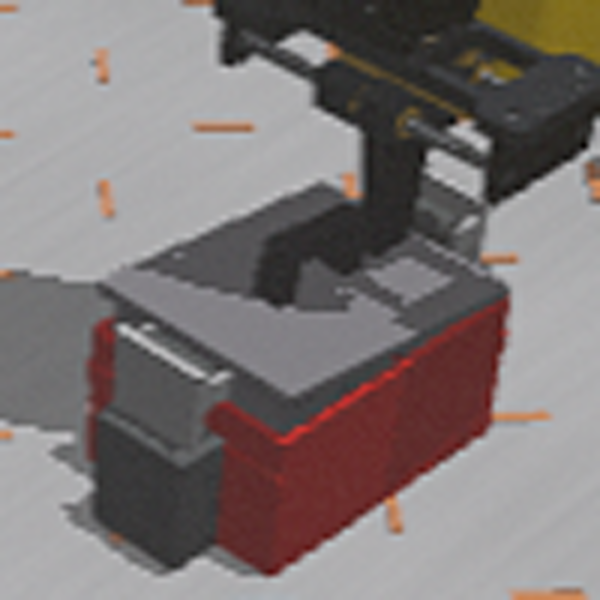

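Call:
move_arm:
  moves:
    - [[0,0,-0.2,0,-1],[0,0,-0.4,0,-1],[-0.004,0.2,-0.5,0,-1],[-0.004,0.45,-0.5,0,-1],[-0.004,0.72,-0.5,0,-1],[-0.004,0.72,-0.5,0,-1],[-0.004,0.72,-0.3,0,-1],[-0.004,0.72,-0.15,0,-1],[-0.004,0.72,-0.12,0,-1],[-0.004,0.72,-0.12,0,-1]]

```text
t: 25.23
tool_pos: [0.5409, 0.2427, 0.0851]
orientation: [[0.999, -0.044, -0.003], [-0.044, -0.999, -0.001], [-0.003, 0.001, -1.0]]
contact_force: [-0.4, 0.5, 0.2]
opening: 0.0009
```

```bash
python3 - <<'E'
from h import *
crop(cam("scene"),345,85,445,185,6,"s22.png")
goto([.5416,.2425,.085],-2.6)
E
```

```text
t 25.28 pos [0.5416 0.2431 0.0863] yaw -2.52 q [ 0.31  0.57  1.74 -0.    0.83  0.35] F [-0.2 -0.1  0.1] open 0.0004
norm [0.0004 0.0038 0.0088] turn 0.0005
```

View pics/s22.png

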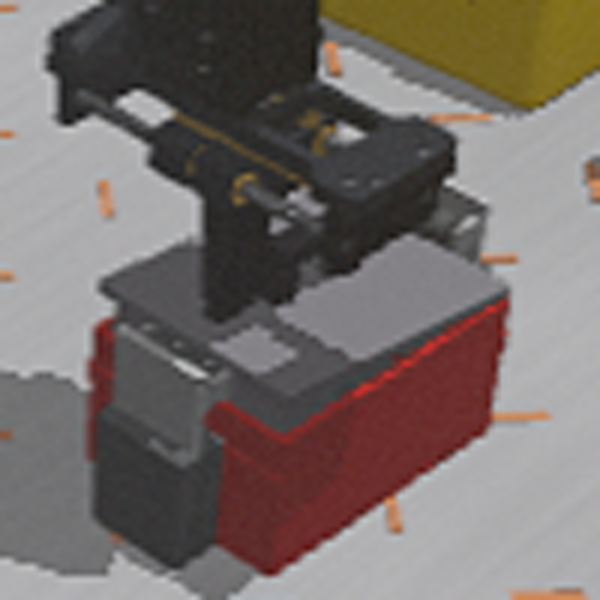

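Call:
move_arm:
  moves:
    - [[0,0,0.01,0,-1],[0,0,0.02,0,-1],[0,0,0.03,0,-1],[0,0,0.04,0,-1],[0,0,0.04,0,-1]]

```text
t: 25.7
tool_pos: [0.542, 0.243, 0.081]
orientation: [[0.999, -0.044, 0.002], [-0.044, -0.999, 0.0], [0.002, -0.0, -1.0]]
contact_force: [-0.3, -1.1, 4.5]
opening: 0.0006
```

Call:
move_arm:
  moves:
    - [[0,0,0.01,0,-1],[0,0,0.02,0,-1],[0,0,0.03,0,-1],[0,0,0.04,0,-1],[0,0,0.04,0,-1]]

```text
t: 26.12
tool_pos: [0.5412, 0.2429, 0.0737]
orientation: [[0.999, -0.044, -0.001], [-0.044, -0.999, -0.0], [-0.001, 0.0, -1.0]]
contact_force: [-0.1, 0.0, -0.4]
opening: 0.0005
```

Call:
move_arm:
  moves:
    - [[0,0,0.01,0,-1],[0,0,0.02,0,-1],[0,0,0.025,0,-1],[0,0,0.025,0,-1],[0,0,0.025,0,-1]]

```text
t: 26.53
tool_pos: [0.5415, 0.2429, 0.0704]
orientation: [[0.999, -0.044, -0.0], [-0.044, -0.999, -0.0], [-0.0, 0.0, -1.0]]
contact_force: [-0.1, -0.4, 0.3]
opening: 0.0004
```

Call:
move_arm:
  moves:
    - [[0,0,0.005,0,-1],[0,0,0.01,0,-1],[0,0,0.01,0,-1],[0,0,0.01,0,-1]]

```text
t: 26.87
tool_pos: [0.5415, 0.2429, 0.0689]
orientation: [[0.999, -0.044, -0.0], [-0.044, -0.999, -0.0], [-0.0, 0.0, -1.0]]
contact_force: [0.8, 0.8, 0.1]
opening: 0.0004
```

Call:
move_arm:
  moves:
    - [[0,0,0.005,0,-1],[0,0,0.01,0,-1],[0,0,0.015,0,-1],[0,0,0.015,0,-1],[0,0,0.015,0,-1]]

```text
t: 27.28
tool_pos: [0.5415, 0.2429, 0.0667]
orientation: [[0.999, -0.044, -0.0], [-0.044, -0.999, -0.0], [-0.0, 0.0, -1.0]]
contact_force: [0.0, 0.4, -0.1]
opening: 0.0003
```

```bash
python3 - <<'E'
from h import *
crop(cam("scene"),345,85,445,185,6,"s23.png")
goto([.5416,.2425,.085],-2.6)
E
```

```text
t 27.33 pos [0.5415 0.2429 0.0667] yaw -2.53 q [ 0.31  0.6   1.76 -0.    0.79  0.35] F [-0.1  0.1 -0.2] open 0.0002
norm [ 0.0006  0.0024 -0.1219] turn 0.0004
```

View pics/s23.png

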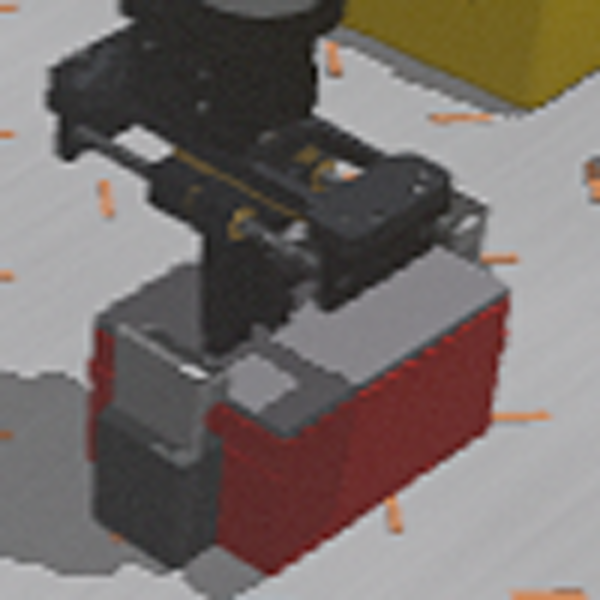

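Call:
move_arm:
  moves:
    - [[0,0,0.007,0,-1],[0,0,0.014,0,-1],[0,0,0.02,0,-1],[0,0,0.02,0,-1],[0,0,0.02,0,-1]]

```text
t: 27.75
tool_pos: [0.5417, 0.2429, 0.0656]
orientation: [[0.999, -0.044, 0.001], [-0.044, -0.999, 0.0], [0.001, -0.0, -1.0]]
contact_force: [-6.6, -2.4, 20.5]
opening: 0.0001
```

Call:
move_arm:
  moves:
    - [[0,0,-0.1,0,-1],[0,0,-0.3,0,-1],[0,0,-0.55,0,-1],[0,0,-0.8,0,-1],[0,0,-0.8,0,-1],[0,0,-0.8,0,-1]]

```text
t: 28.25
tool_pos: [0.5422, 0.2431, 0.1857]
orientation: [[0.999, -0.044, 0.004], [-0.044, -0.999, 0.001], [0.004, -0.001, -1.0]]
contact_force: [-0.5, 1.1, -1.0]
opening: 0.0005
```

```bash
python3 - <<'E'
from h import *
crop(cam("scene"),345,85,445,185,6,"s24.png")
c=cam("wrist"); cv2.imwrite("pics/w24.png",c["pixels"][:,:,::-1])
goto([.544,.2965,.11],-2.6)
E
```

```text
t 28.35 pos [0.541  0.2427 0.1829] yaw -2.53 q [ 0.31  0.45  1.65 -0.    1.04  0.35] F [ 0.3  0.1 -0.6] open 0.0002
norm [ 0.0045 -0.3592  0.4861] turn 0.0004
```

View pics/s24.png

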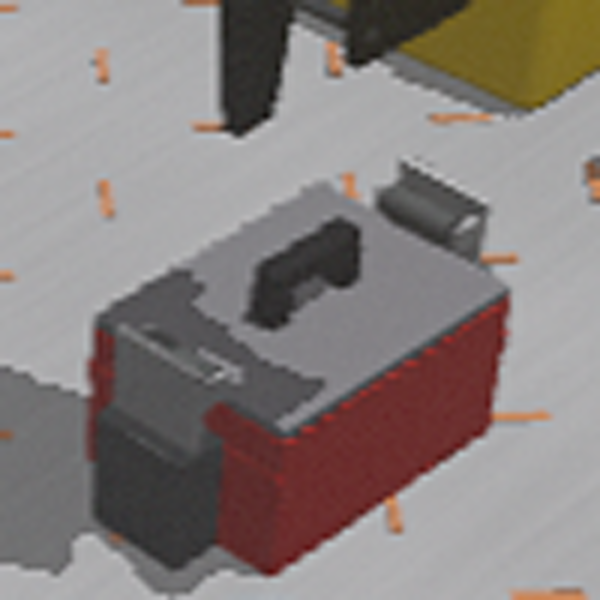

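View pics/w24.png

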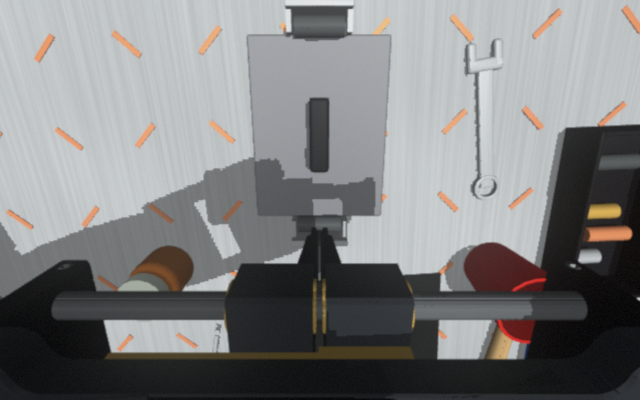

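```bash
python3 - <<'E'
from h import *
c=cam("wrist"); W=[ray(c,*p,.118) for p in [(310,97),(329,97),(328,172),(310,172)]]; print(np.mean(W,0).round(4))
P=[ray(c,*p,.088) for p in [(247,35),(391,35),(380,215),(258,215)]]; print(np.round(P,4),np.mean(P,0).round(4))
goto([*np.mean(P,0)[:2],.103],-2.6)
E
```

```text
[0.544  0.2975 0.118 ]
[[0.4881 0.3786 0.088 ]
 [0.6063 0.3733 0.088 ]
 [0.5992 0.2157 0.088 ]
 [0.4813 0.2208 0.088 ]] [0.5438 0.2971 0.088 ]
t 28.4 pos [0.5409 0.2427 0.1824] yaw -2.53 q [ 0.31  0.46  1.65 -0.    1.04  0.35] F [-0.9  0.3 -0.2] open 0.0005
norm [ 0.0039 -0.3638  0.5293] turn 0.0004
```

Call:
move_arm:
  moves:
    - [[0.004,-0.36,0,0,-1],[0.004,-0.36,0,0,-1],[0.004,-0.36,0,0,-1],[0.004,-0.36,0.2,0,-1],[0.004,-0.36,0.4,0,-1],[0.004,-0.36,0.5,0,-1],[0.004,-0.36,0.53,0,-1],[0.004,-0.36,0.53,0,-1],[0.004,-0.36,0.53,0,-1]]

```text
t: 29.15
tool_pos: [0.5448, 0.2966, 0.1046]
orientation: [[0.999, -0.044, 0.0], [-0.044, -0.999, -0.0], [0.0, 0.0, -1.0]]
contact_force: [0.2, -0.4, -0.1]
opening: 0.0007
```

Call:
move_arm:
  moves:
    - [[0,0,0.01,0,-1],[0,0,0.02,0,-1],[0,0,0.03,0,-1],[0,0,0.03,0,-1],[0,0,0.03,0,-1]]

```text
t: 29.57
tool_pos: [0.5445, 0.2968, 0.1]
orientation: [[0.999, -0.044, 0.0], [-0.044, -0.999, 0.0], [0.0, -0.0, -1.0]]
contact_force: [-0.4, 0.3, 0.4]
opening: 0.0002
```

Call:
move_arm:
  moves:
    - [[0,0,0.01,0,-1],[0,0,0.018,0,-1],[0,0,0.018,0,-1],[0,0,0.018,0,-1]]

```text
t: 29.9
tool_pos: [0.5444, 0.2968, 0.0969]
orientation: [[0.999, -0.044, -0.0], [-0.044, -0.999, -0.0], [-0.0, 0.0, -1.0]]
contact_force: [0.7, 0.8, -0.6]
opening: 0.0004
```

Call:
move_arm:
  moves:
    - [[0,0,0.004,0,-1],[0,0,0.008,0,-1],[0,0,0.008,0,-1],[0,0,0.008,0,-1]]

```text
t: 30.23
tool_pos: [0.5445, 0.2968, 0.0958]
orientation: [[0.999, -0.044, -0.0], [-0.044, -0.999, -0.0], [-0.0, 0.0, -1.0]]
contact_force: [-0.0, 0.1, -0.3]
opening: 0.0003
```

Call:
move_arm:
  moves:
    - [[0,0,0.004,0,-1],[0,0,0.008,0,-1],[0,0,0.008,0,-1],[0,0,0.008,0,-1]]

```text
t: 30.57
tool_pos: [0.5445, 0.2968, 0.0957]
orientation: [[0.999, -0.044, 0.001], [-0.044, -0.999, 0.0], [0.001, -0.0, -1.0]]
contact_force: [-3.8, -1.1, 10.6]
opening: 0.0003
```

Call:
move_arm:
  moves:
    - [[0,0,0.001,0,-1],[0,0,0.001,0,-1],[0,0,0.001,0,-1],[0,0,0.001,0,-1],[0,0,0.001,0,-1]]

```text
t: 30.98
tool_pos: [0.5446, 0.2968, 0.0957]
orientation: [[0.999, -0.044, 0.001], [-0.044, -0.999, 0.0], [0.001, -0.0, -1.0]]
contact_force: [-3.5, -2.0, 10.9]
opening: 0.0005
```

```bash
python3 - <<'E'
from h import *
goto([.544,.2965,.11])
E
```

```text
t 30.98 pos [0.5446 0.2968 0.0957] yaw -2.52 q [ 0.39  0.59  1.67 -0.    0.88  0.44] F [-3.5 -2.  10.9] open 0.0005
norm [-0.0037  0.0022 -0.0953] turn 0.0
```

Call:
move_arm:
  moves:
    - [[0,0,-0.1,0,-1],[0,0,-0.3,0,-1],[0,0,-0.55,0,-1],[0,0,-0.8,0,-1],[0,0.4,-0.8,0,-1],[0,0.8,-0.8,0,-1],[0,0.8,-0.8,0,-1],[0,0.8,-0.8,0,-1]]

```text
t: 31.65
tool_pos: [0.5388, 0.1722, 0.2149]
orientation: [[0.999, -0.047, 0.0], [-0.047, -0.999, -0.001], [0.0, 0.001, -1.0]]
contact_force: [-0.4, -0.2, -0.3]
opening: 0.0006
```

```bash
python3 - <<'E'
from h import *
c=cam("scene"); crop(c,345,85,445,185,6,"s25.png"); cv2.imwrite("pics/s25f.png",c["pixels"][:,:,::-1])
c=cam("wrist"); cv2.imwrite("pics/w25.png",c["pixels"][:,:,::-1])
goto([.544,.2965,.11])
E
```

```text
t 31.75 pos [0.5394 0.1759 0.2149] yaw -2.66 q [0.2  0.39 1.67 0.   1.08 0.25] F [ 0.1 -0.2  0.3] open 0.0004
norm [-0.007  -0.8048  0.6992] turn 0.0
```

View pics/s25.png

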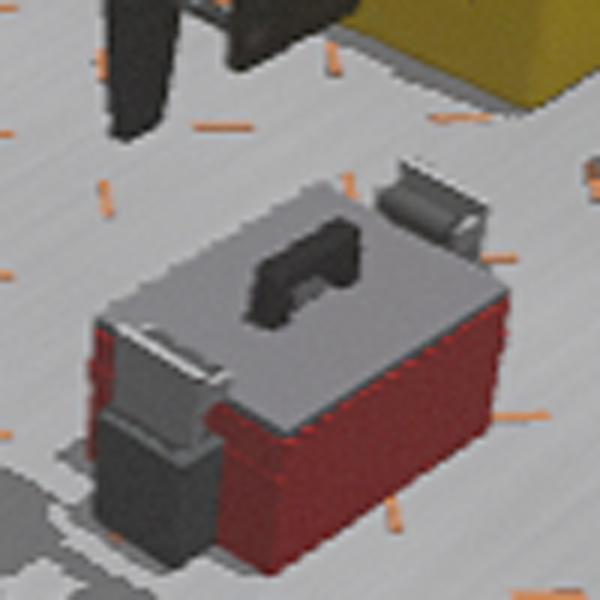

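View pics/s25f.png

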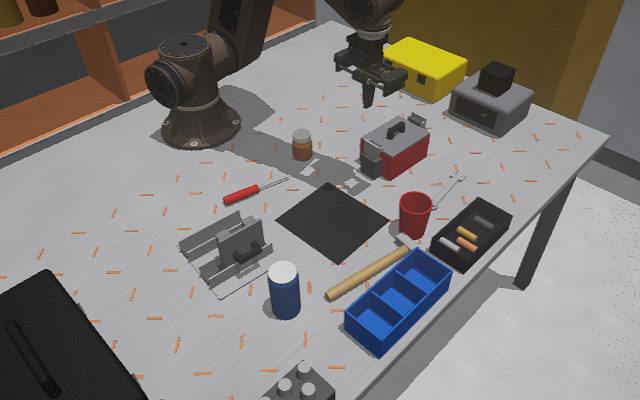

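View pics/w25.png

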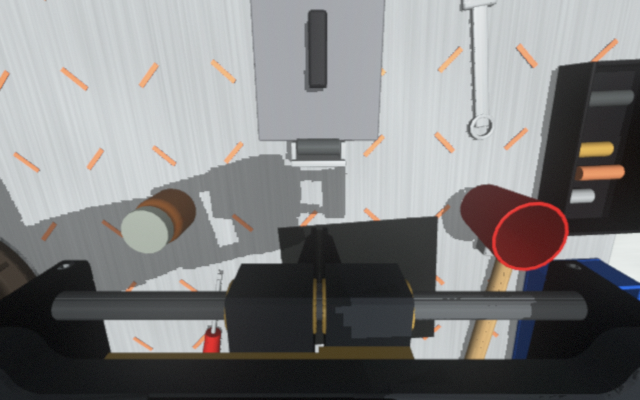

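The lid is flush on the rim at both ends with both rollers over it. The hand is clear and nothing else has moved.

```bash
python3 -c "
from plant import order
print(order.close_job())"
```

```text
the job is handed in; nothing more can be done
None
```

The case is closed with the long lid, and I handed the job in at about 32 s.

**What I did:**
1. I pinched the long lid by its upper edge and lifted it out of the rack. I stood it on the mat, tipped it, and let it down against the fingers until it lay flat, handle up. It settled about 4 mm from the mat's centre, and I let go.
2. I took it by the handle, set it on the two roller catches and released it.
3. I pressed the +y end home, then the -y end. I lifted the fingertips about 9 cm above the handle, pressed the handle top once more at 10.6–10.9 N, and withdrew.

**Last checks:**
- **Fit:** The scene and wrist pictures show the plate flush on the rim at both ends, with both rollers over it. There was no catch reading to use, so the catches are judged from the pictures and from the fingertip height and force when pressing.
- **Confirming push:** The lid did not move during it.
- **Everything else:** In the pictures the short lid is still in its slot and the other objects are where they were.

**What disagreed or went wrong:**
- **Fingertip position:** The fingertips are about 21 mm short of the reported TCP. My first closing in the rack therefore shut just above the lid's edge without touching it. I corrected all later heights for this.
- **Case position:** The cameras differed by up to 5 mm in x on where the case is. I used mainly the wrist view, and the lid seated without trouble.
- **Higher forces:** The check press on the -y end, once it was home, reached about 20 N. Setting the lid on the rollers gave about 5 N up and 4 N sideways.

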